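# Load the hardness reference blocks into their carrier, cover and bolt it

## Task

Draw back the bolt of the block carrier, lift off the top plate and set it aside on the bench, then lay every round steel reference block that is lying on the bench flat in a nest of its own in the carrier. Lower the top plate back over the two guide pins, keeping it level all the time it is handled, until it sits fully home on the pin collars with its tongue beneath the bolt's path, and slide the bolt fully home through the keeper. Leave the bottles, jar, mug and loupe where they are.

Things in the scene. Friction and masses are not known exactly. Their poses are not given: they have to be found in the camera images.
- carrier: Block carrier, fixed to the bench: grey base 12 mm thick, from x -98 to +50 mm and y -145 to +145 mm of its origin, which lies on the bench under the middle nest; z up, -x is the front. Three nests in a row along y on its deck (z 12 mm), two guide pins at the ends, along the front (x -80 mm) a bolt in two dark guides (y +28 to +68 mm) and a dark keeper eye (y -30 to -44 mm), their tops at z 56 mm.
- nest_0 (a point): Middle of the deck of the left (+y) nest; axes as the carrier's; 72 mm to the next nest. Each nest is 66 mm (x) by 68 mm (y) inside, ringed by lips 3 mm high, with 32 mm wide finger notches in the middle of the front and back lips.
- nest_1 (a point): Middle of the deck of the middle nest.
- nest_2 (a point): Middle of the deck of the right (-y) nest.
- pin_left (a point): Tip of the left guide pin, at carrier x 0, y +124, z 66 mm. Both pins are 12 mm in diameter, the last 10 mm tapering to 5 mm; they rise from collars 26 mm across that end at z 30 mm, where the plate's underside rests.
- pin_right (a point): Tip of the right guide pin, at carrier x 0, y -124, z 66 mm.
- plate_home (a point): Where the top plate's tongue point (plate_tongue) comes to lie when the plate is home: in the carrier's frame x -76, y 0, z 38 mm.
- bolt (a joint): Bolt slide in m: 0 = drawn (to carrier +y, tip clear of the tongue), 0.062 = fully shot (to -y, over the tongue and through the keeper). A 10 mm steel rod along y at z 46 mm, its underside 3 mm above the seated plate's top; it moves with about 2.5 N and stays where it is left. It begins shot or nearly so.
- bolt_grip (a point): Grip point, z 77 mm, on the bolt's black upright handle, a bar 12 mm (carrier x) by 14 mm (carrier y), top at z 89 mm, free of its surroundings from z 58 mm up. It moves with the bolt: carrier x -80 mm, y 140 mm less the bolt's slide.
- plate_grip (a point): Centre of the top plate's black bar handle: 84 mm long along the plate's y, 14 x 14 mm in section, over the plate's centre, 49 mm above its underside and 34 mm clear of its top, between posts 56 mm apart. Axes: x away from the tongue, y along the bar toward the round hole (left when home), z up. It starts home under the bolt, this point at z 79 mm over the carrier's origin.
- plate_tongue (a point): On the top face of the plate's tongue, 76 mm in front (-x) of the plate's centre. The plate: plain aluminium, 88 (x) x 280 (y) x 8 mm, about 0.5 kg; tongue 26 mm wide reaching 94 mm in front of the centre; for the pins a 16 mm round hole at y +124 mm and a slot 16 mm (x) by 20 mm (y) at y -124 mm.
- block_a_mid (a point): Round steel reference block, 60 mm diameter, 11 mm high; its centre, half-way up. May be absent.
- block_b_mid (a point): Round steel reference block, 56 mm diameter, 12 mm high; its centre, half-way up. May be absent.
- block_c_mid (a point): Round steel reference block, 56 mm diameter, 12 mm high; its centre, half-way up. May be absent.
- bottle_white: Bystander: white bottle, 48 mm diameter, 115 mm high, at the back left; origin under its foot.
- bottle_brown: Bystander: brown bottle, 54 mm diameter, 132 mm high, at the back right; origin under its foot.
- bottle_oil: Bystander: small yellow bottle, 34 mm diameter, 83 mm high, behind the carrier; origin under its foot.
- jar_swabs: Bystander: clear jar with swabs, 68 mm diameter, 82 mm high, at the back; origin under its foot.
- cup: Bystander: mug, 78 mm diameter, 93 mm high, at the far right; origin under its foot.
- eyepiece: Bystander: black loupe, 36 mm diameter, 38 mm high, in front of the blocks; origin under its foot.
Mind the look-alikes: they are no part of the job. What is shaped like the part that bears block_b_mid but yellow is not meant.

How it is judged:
By the outcome, as a careful person would: the job done as asked, in the order asked, and still so for the second after the job is handed in, with the robot touching nothing.
Of block_a, block_b, block_c only 2 to 3 are there at a start; the rules pass over those that are not, and their reading is None.
At some moment in a run one of block_a, block_b, block_c may be knocked a few centimetres aside while the robot is not near it.
It also fails if it takes over 210 s, if anything falls off the work surface, if the arm or the gripper's body presses on something with over 40 N, if the wrist force passes 120 N, or if a joint passes its speed limit or range.

## Robot

A 6-joint arm with a two-finger parallel gripper is mounted at the origin on a cart in front of the work surface, level with it; the furniture and walls round the work are solid. World frame = base frame: x ahead of the robot, y to its left, z up, the work surface at z = 0. Lengths are in mm, angles in rad, forces in N, time in s.
With the tool pointing down it reaches from about 300 to 775 mm from the base axis. Payload 14.6 kg.
Tool frame: the origin (TCP) lies between the finger pads; the fingertips stand 25 mm ahead of it and the grasp point (between the pads) lies 6 mm ahead of it; z points along the fingers, x is the direction in which the jaws open and shut, and the axes are right-handed (so a half turn about z gives the same grasp; the last joint's range is limited). The gripper opens to 94 mm and grips with 3 to 60 N. Pads are 16 mm wide; open, the fingers measure 119 mm over their backs; the gripper's body (75 mm by 177 mm) begins 78 mm behind the grasp point.
Start: joints at [1.133, 0.3, 1.521, -0, 1.321, -0.067], TCP at [199.295, 512.612, 230.446] pointing down, gripper open.
Joint ranges: [-3.03, 3.03], [-0.79, 2.21], [0.23, 2.52], [-1.04, 4.18], [0, 3.07], [-2.55, 2.55]. Speed limits (rad/s): [2.22, 2.22, 2.57, 3.14, 3.14, 3.14].

## Interface

Orientations are given as [roll, pitch, yaw] about the fixed x, y, z axes, in that order (R = Rz(yaw) Ry(pitch) Rx(roll)).
In Python, from cell import manip gives the robot as it stands.
- The arm moves only by the tool apply_moves, never from a script. Its argument "series" is a list of rows, each a list of 3 entries, a list of its own where there are three numbers: the shift along the world's x, y, z in cm, then the turn, a rotation vector about the world's x, y, z in rad, then the opening in per cent of the stroke, from 0 (shut) to 100 (fully open). A call has exactly 10 rows; each row is the pose to reach, as a shift and turn from the pose commanded when the call began; what a row does not reach only later rows make up. A row lasts 1/8 s, in which the tool goes at most 62.5 mm and 10.7 degrees, less where a joint would pass 70% of its speed; a pose out of reach is approached as far as the arm can. A call with a gripper value outside its range is refused whole. The fingers move at their own pace and stop on an object; "grip_force" is the grip in N (left out, the last holds). Time passes only in rows, so rows that repeat a pose let the fingers close, or fill a call up. It gives the time, the measured TCP pose, the force and the opening at its end, in the units of the state.
- manip.read_state(): the state, without advancing time (a new reading comes with each control period).
- manip.camera(name): name is "scene" or "top" or "wrist"; returns (picture, depth): 480x640x3 uint8, red, green, blue; 480x640 float32, mm along the optical axis (not along the pixel's ray), 0 where there is no reading.
- manip.camera_info(name): a dict with "intrinsics" (3x3 intrinsics, pixels), "dist" ([k1, k2, p1, p2, k3] as OpenCV has them; the pictures are not rectified), "extrinsics" (4x4, takes a point from world to camera coordinates); the wrist camera has in their place "hand_eye" (4x4, takes a point from camera to tool coordinates, whose origin is the TCP and whose axes are the tool frame's). Camera axes: x right, y down, z forward; pixel columns grow to the right and rows downward; lengths in mm; the calibration is good to about 2 mm. A picture is of the moment at which its call begins: read the wrist's pose just before it. camera_info takes no time and is no camera call.
- manip.sign_off(): hands the job in, once; it reports no verdict.
The state is a dict: "clock": time; "joints": joint angles; "qd": joint speeds; "effort": joint torques, N m; "eef_pos": TCP position; "eef_rot": TCP orientation; "wrist_force": force on the tool from outside, world axes, zero at the start; "moment": the same for the moment, N m; "finger_gap": finger opening in mm.
Only numpy, scipy, OpenCV 4.12 (cv2) and the standard library are available. Lean on these libraries where they do the work, as an engineer would, in place of code of your own. Each camera call takes 0.05 s, during which the arm holds its last target.

## Working session

There is one attempt and no reset: what is moved stays moved. The work goes in short steps, Python scripts to look and compute and a tool call to move; the robot and the scene stay as the last step left them, time stands still between calls to the robot, and variables do not carry over. Pictures are saved under pics/ and viewed, and the job is handed in when it is done.

Besides the shell and the picture viewer there is one more tool, called as name([rows], argument=value, ...), one row to a line, values as JSON. apply_moves: Moves the arm, as the interface text tells. Its arguments: {"type":"object","properties":{"series":{"type":"array","items":{"type":"array"}},"grip_force":{"type":"number"}},"required":["series"]}

```bash
ls; mkdir -p pics; python3 - <<'E'
from cell import manip
import cv2, numpy as np
print(manip.read_state())
for n in ("scene","top","wrist"):
    i=manip.camera_info(n); print(n,i)
    p,d=manip.camera(n)
    cv2.imwrite(f"pics/{n}0.png",p[:,:,::-1]); np.save(f"pics/{n}0_d.npy",d)
E
```

```text
pics
{'clock': 0.0, 'joints': array([ 1.13343773e+00,  3.00481706e-01,  1.52154015e+00,  2.76784726e-05,
        1.32072992e+00, -6.66168814e-02]), 'qd': array([-0.00135315, -0.00103218, -0.00111653,  0.00183644,  0.00050724,
       -0.0004515 ]), 'effort': array([ 1.44872138e-03, -5.31806695e+01, -3.52733874e+01,  7.09446031e-02,
        2.43432366e-02, -8.04072056e-05]), 'eef_pos': array([199.17855288, 512.42619952, 229.89781758]), 'eef_rot': array([-3.14148874e+00,  1.15476845e-03,  1.20004781e+00]), 'wrist_force': array([-0.41205772, -0.26033416, -0.29948129]), 'moment': array([-0.02295335,  0.01139255, -0.02027741]), 'finger_gap': 93.74536795775632}
scene {'intrinsics': array([[590.0261288 ,   0.        , 323.04787374],
       [  0.        , 590.0261288 , 247.42931022],
       [  0.        ,   0.        ,   1.        ]]), 'dist': array([-0.19092182,  0.        ,  0.        ,  0.        ,  0.        ]), 'extrinsics': array([[-8.00601053e-01, -5.99121488e-01, -9.56014139e-03,
         4.02462492e+02],
       [-3.75523329e-01,  5.14113852e-01, -7.71147961e-01,
         3.21422505e+
[... 700 characters left out ...]
,
       [ 0.00000000e+00,  0.00000000e+00,  0.00000000e+00,
         1.00000000e+00]])}
wrist {'intrinsics': array([[347.02016522,   0.        , 321.99292281],
       [  0.        , 347.02016522, 239.4819829 ],
       [  0.        ,   0.        ,   1.        ]]), 'dist': array([-0.00375835,  0.        ,  0.        ,  0.        ,  0.        ]), 'hand_eye': array([[ 9.99999913e-01,  1.14131184e-04, -4.01460849e-04,
         1.32001343e+00],
       [ 1.22380423e-06,  9.61079122e-01,  2.76273272e-01,
        -8.03626842e+01],
       [ 4.17367036e-04, -2.76273249e-01,  9.61079038e-01,
        -1.54024011e+02],
       [ 0.00000000e+00,  0.00000000e+00,  0.00000000e+00,
         1.00000000e+00]])}
```

View pics/top0.png

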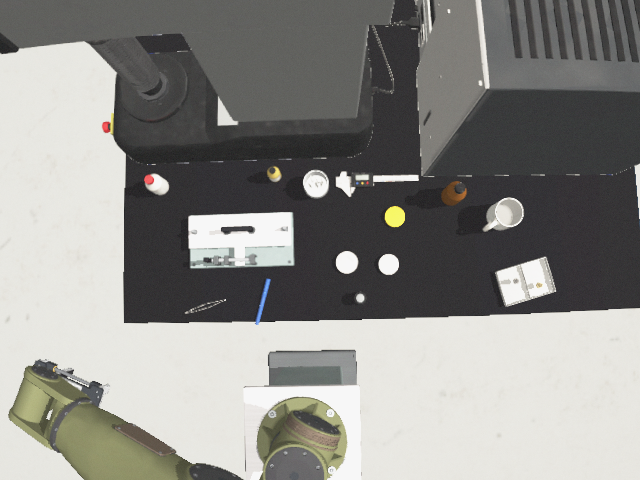

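View pics/scene0.png

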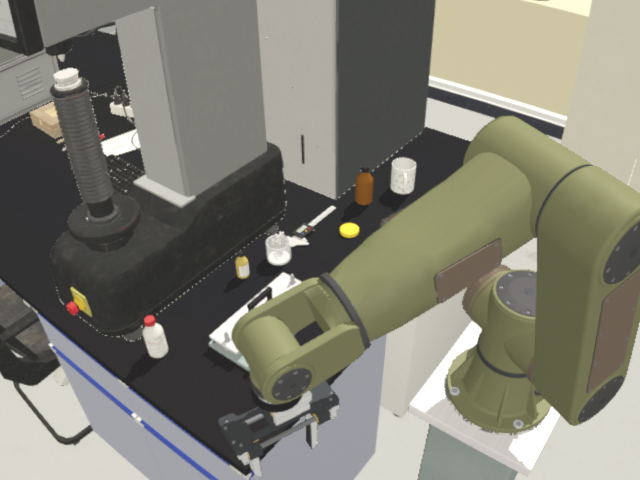

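View pics/wrist0.png

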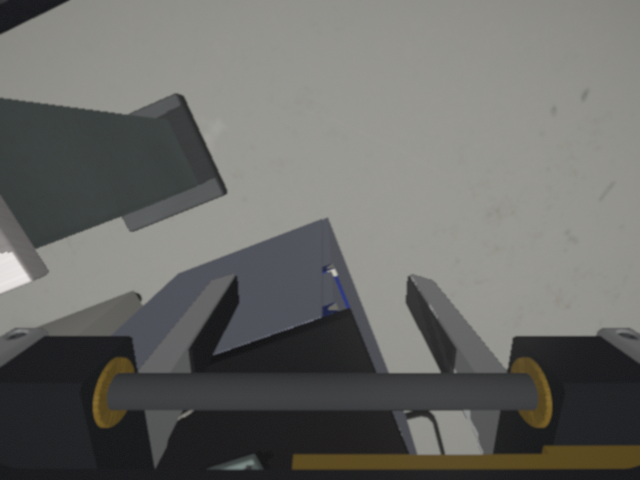

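The top view shows the carrier at about (241,240) with the bolt along its front edge. There are two pale discs at (347,262) and (388,264), a yellow disc at (395,216) which is the look-alike, and the loupe at (360,298). I'll enlarge and measure these.

```bash
cat > h.py <<'E'
from cell import manip
import cv2, numpy as np
from scipy.spatial.transform import Rotation as R
def rays(name,uv,st=None):
    i=manip.camera_info(name); K=i["intrinsics"]; D=np.array(i["dist"],float)
    u=cv2.undistortPoints(np.array(uv,float).reshape(-1,1,2),K,D,None,None,(cv2.TERM_CRITERIA_COUNT|cv2.TERM_CRITERIA_EPS,50,1e-9)).reshape(-1,2)
    r=np.c_[u,np.ones(len(u))]
    T=camT(name,st)
    return T[:3,3], r@T[:3,:3].T, T
def camT(name,st=None):
    i=manip.camera_info(name)
    if name=="wrist":
        W=np.eye(4); W[:3,:3]=R.from_euler("xyz",st["eef_rot"]).as_matrix(); W[:3,3]=st["eef_pos"]
        return W@i["hand_eye"]
    return np.linalg.inv(i["extrinsics"])
def onplane(name,uv,z,st=None):
    o,r,_=rays(name,uv,st); t=(z-o[2])/r[:,2]; return o+r*t[:,None]
def proj(name,P,st=None):
    i=manip.camera_info(name); T=np.linalg.inv(camT(name,st)); P=np.array(P,float).reshape(-1,3)
    rv,_=cv2.Rodrigues(T[:3,:3]); return cv2.projectPoints(P,rv,T[:3,3],i["intrinsics"],np.array(i["dist"],float))[0].reshape(-1,2)
def shot(name,tag):
    st=manip.read_state(); p,d=manip.camera(name)
    cv2.imwrite(f"pics/{tag}.png",p[:,:,::-1]); np.savez(f"pics/{tag}.npz",d=d,pos=st["eef_pos"],rot=st["eef_rot"])
    return st,p,d
def load(tag):
    p=cv2.imread(f"pics/{tag}.png")[:,:,::-1]; z=np.load(f"pics/{tag}.npz"); return dict(eef_pos=z["pos"],eef_rot=z["rot"]),p,z["d"]
E
python3 - <<'E'
from h import *
p=cv2.imread("pics/top0.png")
c=p[150:330,120:440]; cv2.imwrite("pics/top0c.png",cv2.resize(c,None,fx=2.5,fy=2.5,interpolation=cv2.INTER_CUBIC))
hsv=cv2.cvtColor(p,cv2.COLOR_BGR2HSV)
m=((hsv[...,2]>150)&(hsv[...,1]<60)).astype(np.uint8)
n,l,s,ce=cv2.connectedComponentsWithStats(m[150:330])
for k in range(1,n):
    if s[k,4]>60: 
        uv=ce[k]+[0,150]; print(s[k]+[0,150,0,0,0],uv,onplane("top",[uv],11)[0].round(1), 2*np.sqrt(s[k,4]/np.pi)*1500/562)
for n_,uv in dict(yellow=(395,216),loupe=(360,298),brown=(458,187),oil=(274,172),mug=(507,213)).items(): print(n_,onplane("top",[uv],30)[0].round())
d=np.load("pics/top0_d.npy"); print(d[262,347],d[264,388],d[300,200])
E
```

```text
Traceback (most recent call last):
  File "h.py", line 17, in onplane
    o,r,_=rays(name,uv,st); t=(z-o[2])/r[:,2]; return o+r*t[:,None]
          ~~~~^^^^^^^^^^^^
  File "h.py", line 6, in rays
    u=cv2.undistortPoints(np.array(uv,float).reshape(-1,1,2),K,D,None,None,(cv2.TERM_CRITERIA_COUNT|cv2.TERM_CRITERIA_EPS,50,1e-9)).reshape(-1,2)
      ~~~~~~~~~~~~~~~~~~~^^^^^^^^^^^^^^^^^^^^^^^^^^^^^^^^^^^^^^^^^^^^^^^^^^^^^^^^^^^^^^^^^^^^^^^^^^^^^^^^^^^^^^^^^^^^^^^^^^^^^^^^^^
cv2.error: OpenCV(4.12.0) /io/opencv/modules/calib3d/src/undistort.dispatch.cpp:393: error: (-215:Assertion failed) CV_IS_MAT(matP) && matP->rows == 3 && (matP->cols == 3 || matP->cols == 4) in function 'cvUndistortPointsInternal'
```

View pics/top0c.png

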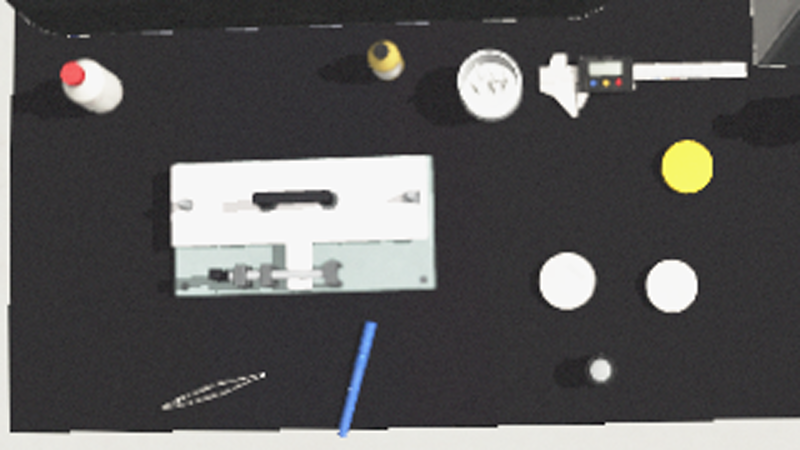

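```bash
sed -i 's/undistortPoints(\(.*\),K,D,None,None,(.*1e-9))/undistortPointsIter(\1,K,D,np.eye(3),np.eye(3),(3,50,1e-9))/' h.py; grep undist h.py
python3 - <<'E'
from h import *
p=cv2.imread("pics/top0.png")
hsv=cv2.cvtColor(p,cv2.COLOR_BGR2HSV)
m=((hsv[...,2]>150)&(hsv[...,1]<60)).astype(np.uint8)
n,l,s,ce=cv2.connectedComponentsWithStats(m[150:330])
for k in range(1,n):
    if s[k,4]>60: 
        uv=ce[k]+[0,150]; print(s[k]+[0,150,0,0,0],uv,onplane("top",[uv],11)[0].round(1), 2*np.sqrt(s[k,4]/np.pi)*1500/562)
for n_,uv in dict(yellow=(395,216),loupe=(360,298),brown=(458,187),oil=(274,172),mug=(507,213)).items(): print(n_,onplane("top",[uv],30)[0].round())
# plate corners z38 & handle
P=onplane("top",[(120+170/2.5,150+165/2.5),(120+432/2.5,150+155/2.5),(120+434/2.5,150+237/2.5),(120+173/2.5,150+246/2.5)],38); print("plate corners",P.round(1), P.mean(0))
print("bench corners",onplane("top",[(124,322),(124,165),(636,308)],0).round())
E
```

```text
u=cv2.undistortPointsIter(np.array(uv,float).reshape(-1,1,2),K,D,np.eye(3),np.eye(3),(3,50,1e-9)).reshape(-1,2)
[    0   150   640   180 28659] [143.60089326 257.59886947] [514.4 433.9  11. ] 509.84776405297606
[635 164   5  55 160] [637.725  184.0875] [ 690.1 -999.7   11. ] 38.095176857354545
[303 170  26  28 565] [315.55752212 183.26548673] [709.6 -55.   11. ] 71.58701053539293
[336 171  19  26 275] [344.45818182 183.02545455] [ 708.  -135.3   11. ] 49.943198200750295
[146 174  23  21 294] [158.20748299 184.71428571] [721.  392.7  11. ] 51.63969493877612
[356 175  13   5  65] [362. 177.] [ 723.7 -184.6   11. ] 24.281006271177382
[373 175  46   7 297] [394.68686869 177.76767677] [ 719.2 -275.7   11. ] 51.90249406570922
[483 197  41  34 930] [504.57096774 213.96774194] [ 609.9 -581.3   11. ] 91.84414532264708
[ 188  212  106   56 5103] [241.98157946 239.02782677] [559.3 152.4  11. ] 215.14080384198826
[336 251  22  23 404] [346.46782178 261.96287129] [ 488.5 -134.4   11. ] 60.534183004131066
[378 254  21  21 345] [388.26666667 263.93623188] [ 480.  -248.7   11. ] 55.939624955651226
[ 495  257   61   49 1883] [525.16887945 281.2496017 ] [ 420.4 -630.2   11. ] 130.6878348180897
yellow [ 609. -270.   30.]
loupe [ 389. -168.   30.]
brown [ 686. -448.   30.]
oil [741.  59.  30.]
mug [ 610. -582.   30.]
plate corners [[624.4 298.   38. ]
 [626.7   8.   38. ]
 [537.1   7.6  38. ]
 [534.7 294.7  38. ]] [580.73919337 152.09605874  38.        ]
bench corners [[ 334.  497.    0.]
 [ 786.  501.    0.]
 [ 330. -972.    0.]]
```

Two pale discs match steel blocks: (347,262), about 60 mm across, is block_a, and (388,264), about 56 mm across, is block_b or block_c. The yellow disc at (395,216) is the look-alike, and the other round things are the jar and the loupe. Next I'll move over the carrier with the wrist camera.

apply_moves([
  [[3.5,-4,1],[0,0,0.05],100],
  [[7,-8,2],[0,0,0.1],100],
  [[10.5,-12,2],[0,0,0.15],100],
  [[14,-16.5,2],[0,0,0.2],100],
  [[17.5,-21,2],[0,0,0.25],100],
  [[21,-25,2],[0,0,0.3],100],
  [[24.5,-29,2],[0,0,0.35],100],
  [[28,-33.2,2],[0,0,0.3708],100],
  [[28,-33.2,2],[0,0,0.3708],100],
  [[28,-33.2,2],[0,0,0.3708],100],
])

```text
clock: 1.4
eef_pos: [478.9, 180.9, 250.2]
eef_rot: [-3.141, -0.0, 1.57]
wrist_force: [0.7, 0.1, 0.3]
finger_gap: 94.3
```

```bash
python3 - <<'E'
from h import *
st,p,d=shot("wrist","w1"); print(st["eef_pos"],st["eef_rot"],st["joints"],st["clock"])
E
```

```text
[478.91992287 180.88816203 250.20215384] [-3.14093039e+00 -6.63275682e-06  1.57027019e+00] [ 2.89488238e-01  1.99714100e-01  1.59941362e+00  2.00927160e-04
  1.34309765e+00 -1.28082737e+00] 1.4
```

View pics/w1.png

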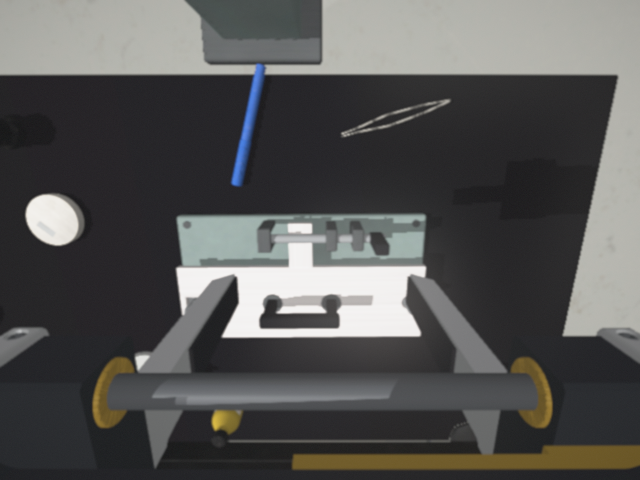

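```bash
python3 - <<'E'
from h import *
st,p,d=load("w1")
c=p[195:350,160:440,::-1]; cv2.imwrite("pics/w1c.png",cv2.resize(c,None,fx=2.8,fy=2.8,interpolation=cv2.INTER_CUBIC))
E
```

```text
(no output)
```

View pics/w1c.png

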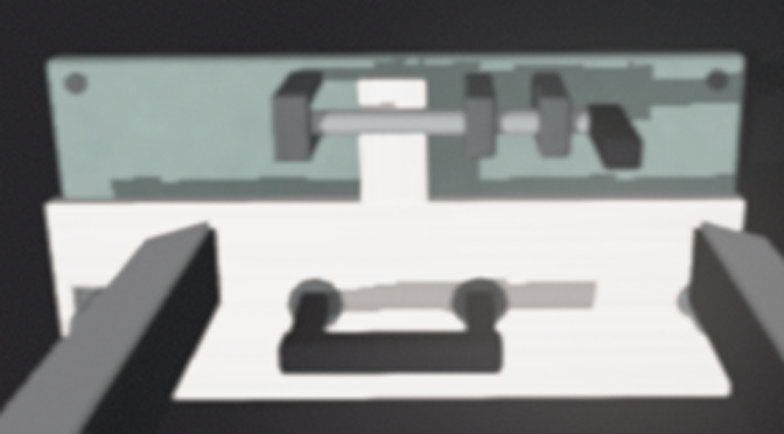

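```bash
python3 - <<'E'
from h import *
st,p,d=load("w1")
f=lambda x,y:(160+x/2.8,195+y/2.8)
def q(n,pts,z): print(n,onplane("wrist",[f(*a) for a in pts],z,st)[:,:2].round(1).tolist())
q("base front corners z12",[(47,62),(743,58)],12)
q("base screw z12",[(76,83),(717,80)],12)
q("plate front z38",[(45,203),(743,200)],38)
q("plate back z38 R",[(730,396)],38)
q("tongue front z38",[(359,80),(427,80)],38)
q("tongue root",[(359,200),(428,200)],38)
q("handle ends top z86",[(282,335),(501,335),(501,372),(282,372)],86)
q("bolt handle top z89",[(588,107),(625,107),(641,140),(604,140)],89)
q("bolt handle top lower edge z89",[(604,168),(641,166)],89)
q("keeper front top z56 (276..310,95)",[(276,95),(310,95),(310,160),(276,160)],56)
q("bolt rod z46",[(312,122)],46)
for n,pt in dict(plate=(550,250),bar=(400,352),base=(700,150),bolthandle=(620,150)).items():
    u,v=map(int,f(*pt)); o,r,_=rays("wrist",[(u,v)],st); print(n,d[v,u],(o+r[0]*d[v,u]).round(1))
E
```

```text
base front corners z12 [[484.6, 14.1], [483.1, 301.1]]
base screw z12 [[493.5, 25.1], [492.4, 291.1]]
plate front z38 [[536.8, 17.7], [535.6, 297.9]]
plate back z38 R [[624.6, 299.7]]
tongue front z38 [[486.1, 145.3], [486.1, 171.6]]
tongue root [[535.6, 143.9], [535.6, 171.6]]
handle ends top z86 [[569.9, 119.5], [569.9, 199.1], [585.0, 199.3], [585.0, 118.7]]
bolt handle top z89 [[483.4, 227.0], [483.4, 239.5], [494.9, 245.4], [494.9, 232.9]]
bolt handle top lower edge z89 [[504.9, 233.3], [504.2, 245.9]]
keeper front top z56 (276..310,95) [[487.5, 116.2], [487.5, 128.8], [512.8, 127.8], [512.8, 114.9]]
bolt rod z46 [[500.8, 127.6]]
plate 396.5566 [557.3 220.7  37.1]
bar 354.9835 [576.1 161.4  85.7]
base 411.32977 [522.2 286.2  11.6]
bolthandle 330.4233 [498.  238.1  88.8]
```

The plate sits over about (580,158) with yaw about 0.004. The bolt handle top is at about (499.7,239.4), so the slide is about 59 mm. I'll go down to the handle and grip it with the jaws along y.

apply_moves([
  [[1,3,-5],[0,0,0],100],
  [[2,5.9,-9],[0,0,0],70],
  [[2.05,5.9,-12],[0,0,0],70],
  [[2.05,5.9,-15],[0,0,0],70],
  [[2.05,5.9,-16.5],[0,0,0],70],
  [[2.05,5.9,-16.5],[0,0,0],70],
  [[2.05,5.9,-16.5],[0,0,0],10],
  [[2.05,5.9,-16.5],[0,0,0],5],
  [[2.05,5.9,-16.5],[0,0,0],5],
  [[2.05,5.9,-16.5],[0,0,0],5],
], grip_force=12)

```text
clock: 2.7
eef_pos: [499.9, 239.6, 85.7]
eef_rot: [3.141, -0.0, 1.571]
wrist_force: [-0.1, 0.1, -0.3]
finger_gap: 29.2
```

apply_moves([
  [[0,0,0],[0,0,0],5],
  [[0,0,0],[0,0,0],5],
  [[0,0,0],[0,0,0],5],
  [[0,1,0],[0,0,0],5],
  [[0,2,0],[0,0,0],5],
  [[0,3,0],[0,0,0],5],
  [[0,4,0],[0,0,0],5],
  [[0,5,0],[0,0,0],5],
  [[0,5.5,0],[0,0,0],5],
  [[0,5.5,0],[0,0,0],5],
], grip_force=12)

```text
clock: 3.95
eef_pos: [499.6, 295.4, 85.4]
eef_rot: [-3.141, -0.001, 1.571]
wrist_force: [-4.8, 3.0, 3.8]
finger_gap: 13.9
```

```bash
python3 - <<'E'
from h import *
st,p,d=shot("wrist","w2"); print(st["eef_pos"],st["wrist_force"],st["finger_gap"])
E
```

```text
[499.55759197 295.37089602  85.41526736] [-4.81735477  3.02289893  3.82828484] 13.937314323001893
```

View pics/w2.png

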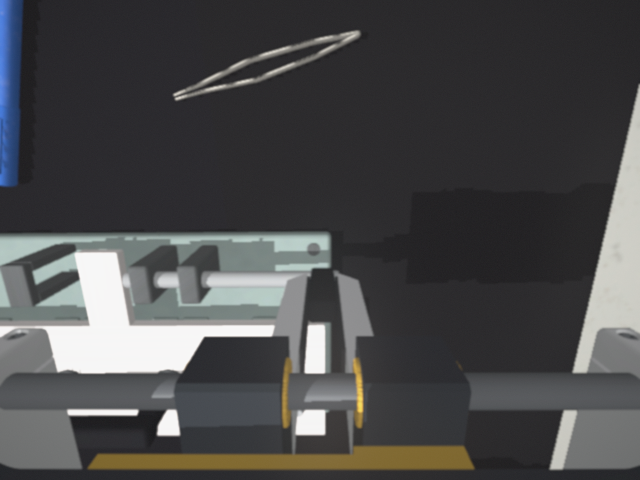

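The bolt has moved, and its tip is at about (128,281), just at the tongue edge. I'll draw the rest and feel for the end stop.

apply_moves([
  [[0,0.05,0],[0,0,0],5],
  [[0,0.1,0],[0,0,0],5],
  [[0,0.15,0],[0,0,0],5],
  [[0,0.2,0],[0,0,0],5],
  [[0,0.25,0],[0,0,0],5],
  [[0,0.3,0],[0,0,0],5],
  [[0,0.35,0],[0,0,0],5],
  [[0,0.4,0],[0,0,0],5],
  [[0,0.4,0],[0,0,0],5],
  [[0,0.4,0],[0,0,0],5],
])

```text
clock: 5.25
eef_pos: [499.7, 296.7, 85.4]
eef_rot: [-3.14, 0.003, 1.57]
wrist_force: [-5.4, -14.9, 9.0]
finger_gap: 13.9
```

The end stop is felt at 15 N with the TCP at y about 296.7. I'll release, rise, and turn to yaw 0 over the plate's bar.

apply_moves([
  [[0,-0.15,0],[0,0,0],10],
  [[0,-0.15,0],[0,0,0],35],
  [[0,-0.15,0],[0,0,0],40],
  [[0,-0.15,0],[0,0,0],40],
  [[0,-0.15,3],[0,0,0],50],
  [[0,-0.15,8],[0,0,0],60],
  [[2,-2,12],[0,0,-0.18],60],
  [[4,-5,15],[0,0,-0.36],60],
  [[6,-8.5,17],[0,0,-0.54],60],
  [[7,-11,17],[0,0,-0.72],60],
])

```text
clock: 6.5
eef_pos: [571.0, 187.3, 257.1]
eef_rot: [3.14, -0.002, 0.844]
wrist_force: [0.0, 0.6, -0.5]
finger_gap: 56.3
```

apply_moves([
  [[0.3,-1.5,0],[0,0,-0.17],60],
  [[0.5,-3,0],[0,0,-0.34],60],
  [[0.75,-3,0],[0,0,-0.51],60],
  [[0.75,-3,0],[0,0,-0.68],60],
  [[0.75,-3,0],[0,0,-0.8508],60],
  [[0.75,-3,0],[0,0,-0.8508],60],
  [[0.75,-3,0],[0,0,-0.8508],60],
  [[0.75,-3,0],[0,0,-0.8508],60],
  [[0.75,-3,0],[0,0,-0.8508],60],
  [[0.75,-3,0],[0,0,-0.8508],60],
])

```text
clock: 7.75
eef_pos: [577.3, 158.6, 255.5]
eef_rot: [-3.142, -0.0, 0.001]
wrist_force: [-0.8, 0.0, 0.3]
finger_gap: 56.5
```

```bash
python3 - <<'E'
from h import *
st,p,d=shot("wrist","w3"); print(st["eef_pos"],st["eef_rot"],st["wrist_force"],st["finger_gap"],st["joints"])
E
```

```text
[577.30033101 158.61602794 255.45136694] [-3.14157985e+00 -8.92123252e-07  5.46911627e-04] [-0.78388109  0.01800431  0.25145205] 56.479880333662074 [2.06961956e-01 3.92839976e-01 1.33870989e+00 1.25080375e-05
 1.41003929e+00 2.06413042e-01]
```

View pics/w3.png

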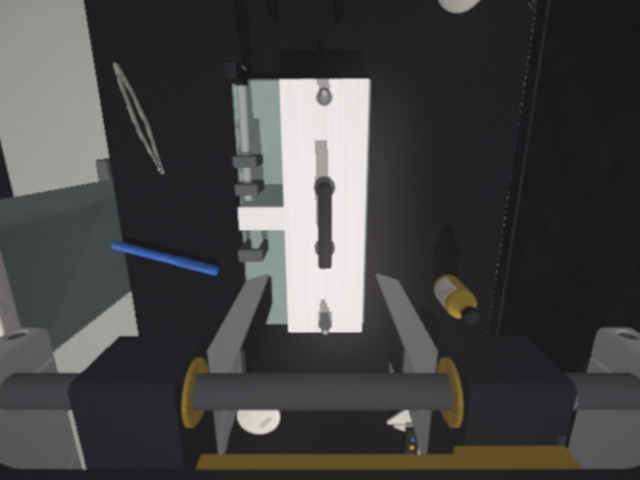

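The plate is seen end-on, with pin tips at about (324,95) and (325,321) and the bar from (325,180) to (324,267). Now to measure it.

```bash
python3 - <<'E'
from h import *
st,p,d=load("w3")
c=p[70:340,225:385,::-1]; cv2.imwrite("pics/w3c.png",cv2.resize(c,None,fx=2.2,fy=2.2,interpolation=cv2.INTER_CUBIC))
g=cv2.cvtColor(p,cv2.COLOR_RGB2GRAY)
# bar edges at rows, plate edges
for v in (205,220,235):
    r=g[v].astype(int); xs=np.where(r[300:350]<100)[0]+300; w=np.where(r[262:400]>180)[0]+262
    B=onplane("wrist",[(xs.min()-.5,v),(xs.max()+.5,v)],86,st); 
    print(v,xs.min(),xs.max(),B[:,:2].round(1).tolist())
for v in (120,150,260):
    r=g[v].astype(int); w=np.where(r[262:400]>150)[0]+262
    print(v,w.min(),w.max(),onplane("wrist",[(w.min()-.5,v),(w.max()+.5,v)],38,st)[:,:2].round(1).tolist())
print("plate ends",onplane("wrist",[(325,78.5),(325,333)],38,st).round(1).tolist())
print("bar ends",onplane("wrist",[(325,180),(324,268)],86,st).round(1).tolist())
E
```

```text
205 318 330 [[573.7, 181.1], [586.0, 181.1]]
220 318 330 [[573.7, 166.6], [586.1, 166.6]]
235 319 330 [[574.6, 151.8], [586.2, 151.8]]
120 266 368 [[520.6, 259.5], [625.1, 259.5]]
150 263 367 [[516.2, 230.0], [625.1, 230.1]]
260 278 364 [[527.6, 109.2], [626.2, 109.3]]
plate ends [[580.9, 298.2, 38.0], [581.7, 15.9, 38.0]]
bar ends [[580.7, 204.5, 86.0], [580.0, 117.8, 86.0]]
```

View pics/w3c.png

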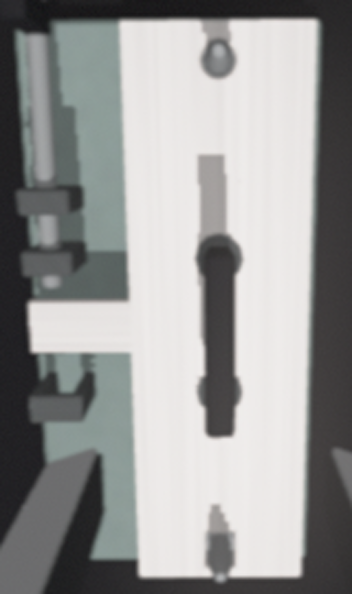

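apply_moves([
  [[0.27,-0.1,-5],[0,0,0.004],50],
  [[0.27,-0.1,-10],[0,0,0.004],50],
  [[0.27,-0.1,-14],[0,0,0.004],50],
  [[0.27,-0.1,-16],[0,0,0.004],50],
  [[0.27,-0.1,-17],[0,0,0.004],50],
  [[0.27,-0.1,-17],[0,0,0.004],50],
  [[0.27,-0.1,-17],[0,0,0.004],15],
  [[0.27,-0.1,-17],[0,0,0.004],5],
  [[0.27,-0.1,-17],[0,0,0.004],5],
  [[0.27,-0.1,-17],[0,0,0.004],5],
], grip_force=40)

```text
clock: 9.05
eef_pos: [580.0, 157.6, 85.7]
eef_rot: [-3.142, -0.0, 0.004]
wrist_force: [-1.9, -0.6, 3.5]
finger_gap: 13.9
```

apply_moves([
  [[0,0,0],[0,0,0],5],
  [[0,0,0],[0,0,0],5],
  [[0,0,0],[0,0,0],5],
  [[0,0,0],[0,0,0],5],
  [[0,0,0.1],[0,0,0],5],
  [[0,0,0.2],[0,0,0],5],
  [[0,0,0.3],[0,0,0],5],
  [[0,0,0.4],[0,0,0],5],
  [[0,0,0.5],[0,0,0],5],
  [[0,0,0.5],[0,0,0],5],
])

```text
clock: 10.3
eef_pos: [580.0, 157.6, 90.5]
eef_rot: [-3.142, -0.0, 0.004]
wrist_force: [0.3, -0.2, -6.2]
finger_gap: 13.6
```

```bash
python3 - <<'E'
from h import *
st,p,d=shot("wrist","w4"); print(st["eef_pos"],st["eef_rot"],st["wrist_force"],st["moment"],st["finger_gap"])
E
```

```text
[580.04123675 157.60791765  90.53598624] [-3.14154181e+00 -1.61069028e-04  3.95241693e-03] [ 0.30800892 -0.23258133 -6.17129067] [-0.07188577 -0.00448718  0.02275323] 13.553674748310089
```

View pics/w4.png

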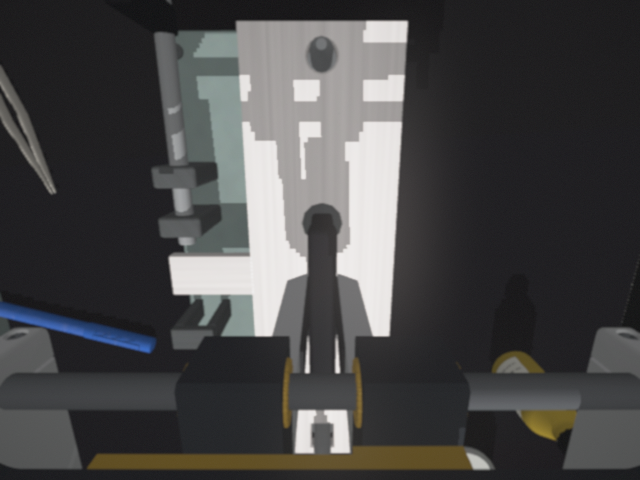

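The plate is lifting cleanly, free on both pins and level. I'll raise it further while checking the set-aside spot in the first top view.

apply_moves([
  [[0,0,0.5],[0,0,0],5],
  [[0,0,1.5],[0,0,0],5],
  [[0,0,3],[0,0,0],5],
  [[0,0,4.5],[0,0,0],5],
  [[0,0,6],[0,0,0],5],
  [[0,0,8],[0,0,0],5],
  [[0,0,10],[0,0,0],5],
  [[0,0,12],[0,0,0],5],
  [[0,0,14],[0,0,0],5],
  [[0,0,15],[0,0,0],5],
])

```text
clock: 11.6
eef_pos: [580.2, 157.6, 242.1]
eef_rot: [-3.141, -0.002, 0.004]
wrist_force: [0.0, 0.8, -6.6]
finger_gap: 13.7
```

```bash
python3 - <<'E'
from h import *
st,p,d=shot("top","t5"); im=p[:,:,::-1].copy()
for cx,cy in ((480,-420),):
    q=proj("top",[[cx-140,cy-44,0],[cx+140,cy-44,0],[cx+140,cy+44,0],[cx+13,cy+44,0],[cx+13,cy+94,0],[cx-13,cy+94,0],[cx-13,cy+44,0],[cx-140,cy+44,0]])
    cv2.polylines(im,[q.astype(np.int32)],True,(0,255,0),1)
cv2.imwrite("pics/t5c.png",cv2.resize(im[150:330,120:560],None,fx=1.8,fy=1.8,interpolation=cv2.INTER_CUBIC))
print(st["eef_pos"],st["eef_rot"],st["wrist_force"],st["moment"])
E
```

```text
[580.16899341 157.63244789 242.14747622] [-3.14131673e+00 -1.73909760e-03  4.04585376e-03] [ 0.03479948  0.76209019 -6.55781072] [-0.09184127  0.0204111  -0.01722438]
```

View pics/t5c.png

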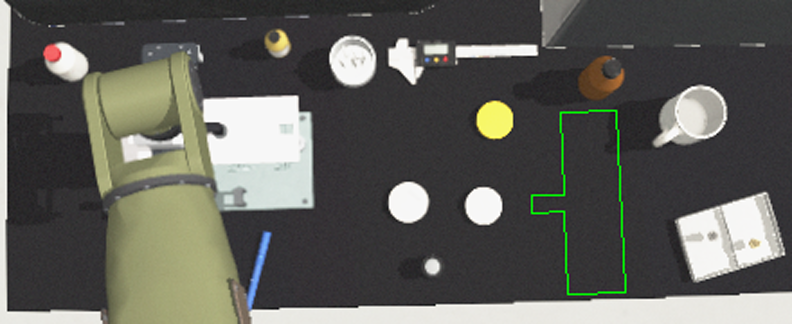

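The spot is clear. I'll shift it slightly, to centre (490,-430), for margin from the bench edge, and carry the plate there.

apply_moves([
  [[-0.2,-1,0],[0,0,-0.03],5],
  [[-0.5,-3,0],[0,0,-0.09],5],
  [[-0.9,-6,0],[0,0,-0.17],5],
  [[-1.3,-9,0],[0,0,-0.25],5],
  [[-1.8,-12,0],[0,0,-0.33],5],
  [[-2.2,-15,0],[0,0,-0.41],5],
  [[-2.7,-18,0],[0,0,-0.49],5],
  [[-3.1,-21,0],[0,0,-0.57],5],
  [[-3.6,-24,0],[0,0,-0.65],5],
  [[-4,-27,0],[0,0,-0.73],5],
])

```text
clock: 12.9
eef_pos: [538.9, -114.5, 239.9]
eef_rot: [3.141, 0.001, -0.732]
wrist_force: [0.3, 0.3, -5.7]
finger_gap: 13.6
```

apply_moves([
  [[-0.5,-3,0],[0,0,-0.08],5],
  [[-1,-6,0],[0,0,-0.16],5],
  [[-1.5,-9,0],[0,0,-0.24],5],
  [[-2,-12,0],[0,0,-0.32],5],
  [[-2.5,-15,0],[0,0,-0.4],5],
  [[-3,-18,0],[0,0,-0.48],5],
  [[-3.5,-21,0],[0,0,-0.56],5],
  [[-4,-24,0],[0,0,-0.64],5],
  [[-4.5,-27,0],[0,0,-0.73],5],
  [[-4.8,-30,0],[0,0,-0.8],5],
])

```text
clock: 14.15
eef_pos: [490.3, -414.1, 239.8]
eef_rot: [3.141, 0.001, -1.532]
wrist_force: [0.3, 0.7, -5.4]
finger_gap: 13.7
```

apply_moves([
  [[-0.2,-1.7,0],[0,0,-0.0448],5],
  [[-0.2,-1.7,-1],[0,0,-0.0448],5],
  [[-0.2,-1.7,-3],[0,0,-0.0448],5],
  [[-0.2,-1.7,-6],[0,0,-0.0448],5],
  [[-0.2,-1.7,-9],[0,0,-0.0448],5],
  [[-0.2,-1.7,-12],[0,0,-0.0448],5],
  [[-0.2,-1.7,-14],[0,0,-0.0448],5],
  [[-0.2,-1.7,-16],[0,0,-0.0448],5],
  [[-0.2,-1.7,-17],[0,0,-0.0448],5],
  [[-0.2,-1.7,-17],[0,0,-0.0448],5],
])

```text
clock: 15.4
eef_pos: [489.9, -429.3, 70.1]
eef_rot: [3.141, 0.0, -1.571]
wrist_force: [-0.1, -0.2, -6.0]
finger_gap: 13.4
```

```bash
python3 - <<'E'
from h import *
st,p,d=shot("wrist","w6"); print(st["eef_pos"],st["eef_rot"],st["wrist_force"],st["moment"],st["finger_gap"])
E
```

```text
[ 489.91174996 -429.26718608   70.0548711 ] [ 3.14107749e+00  4.87692868e-04 -1.57074178e+00] [-0.06510658 -0.18511411 -5.95818071] [-0.06474902  0.15908669  0.03489611] 13.410795777545264
```

View pics/w6.png

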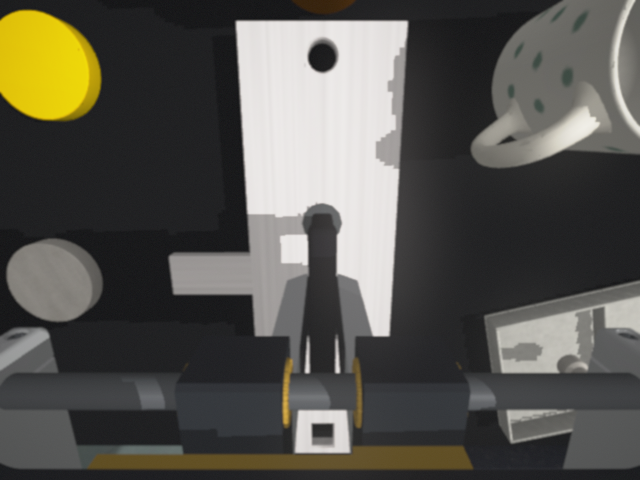

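The plate is level over clear bench, about 15 mm up. I'll lower it gently and release.

apply_moves([
  [[0,0,-0.4],[0,0,0],5],
  [[0,0,-0.8],[0,0,0],5],
  [[0,0,-1.1],[0,0,0],5],
  [[0,0,-1.3],[0,0,0],5],
  [[0,0,-1.4],[0,0,0],5],
  [[0,0,-1.45],[0,0,0],5],
  [[0,0,-1.5],[0,0,0],5],
  [[0,0,-1.55],[0,0,0],5],
  [[0,0,-1.55],[0,0,0],5],
  [[0,0,-1.55],[0,0,0],5],
])

```text
clock: 16.7
eef_pos: [490.1, -429.4, 55.7]
eef_rot: [-3.141, -0.0, -1.571]
wrist_force: [-3.3, 5.0, 2.4]
finger_gap: 13.7
```

apply_moves([
  [[0,0,0.05],[0,0,0],15],
  [[0,0,0.05],[0,0,0],40],
  [[0,0,0.05],[0,0,0],50],
  [[0,0,0.05],[0,0,0],50],
  [[0,0,2],[0,0,0],60],
  [[0,0,6],[0,0,0],80],
  [[0,0,11],[0,0,0],90],
  [[0,1,16],[0,0,0.15],90],
  [[0,3,20],[0,0,0.3],90],
  [[0,6,20.5],[0,0,0.45],90],
])

```text
clock: 17.95
eef_pos: [490.3, -369.5, 264.8]
eef_rot: [-3.139, -0.006, -1.117]
wrist_force: [0.1, -0.3, -0.7]
finger_gap: 84.8
```

apply_moves([
  [[0,3,0],[0,0,0.17],90],
  [[0,6,0],[0,0,0.34],90],
  [[0,9,0],[0,0,0.51],90],
  [[0,12,0],[0,0,0.68],90],
  [[0,15,0],[0,0,0.85],90],
  [[0,18,0],[0,0,1.02],90],
  [[0,19,0],[0,0,1.1208],90],
  [[0,19,0],[0,0,1.1208],90],
  [[0,19,0],[0,0,1.1208],90],
  [[0,19,0],[0,0,1.1208],90],
])

```text
clock: 19.2
eef_pos: [489.9, -179.9, 260.1]
eef_rot: [3.142, -0.0, -0.002]
wrist_force: [-0.3, 0.4, -1.4]
finger_gap: 84.7
```

```bash
python3 - <<'E'
from h import *
st,p,d=shot("wrist","w7"); print(st["eef_pos"],st["eef_rot"],st["wrist_force"],st["finger_gap"],st["clock"])
st,p,d=shot("top","t7")
E
```

```text
[ 489.91256692 -179.92452521  260.11622689] [ 3.14151843e+00 -7.17137537e-05 -2.07576799e-03] [-0.34555427  0.4082423  -1.40574494] 84.66197012559708 19.2
```

View pics/w7.png

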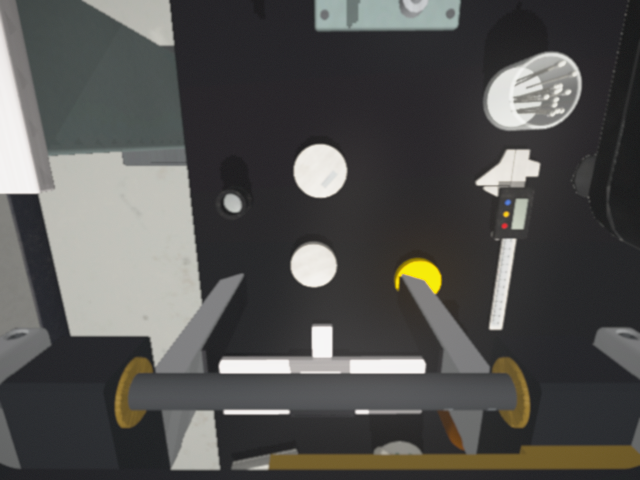

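View pics/t7.png

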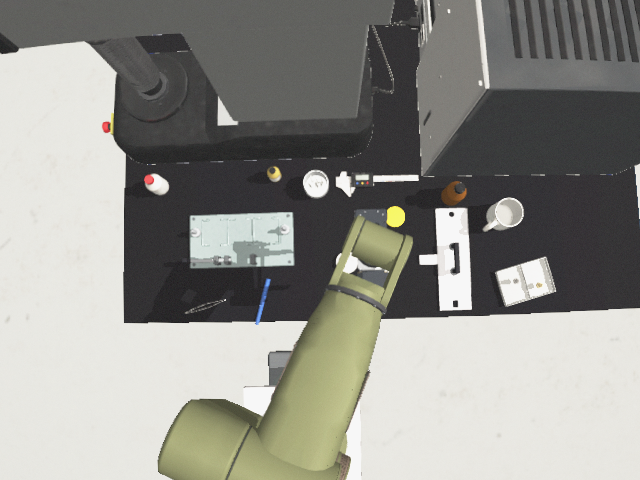

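The wrist view shows steel blocks at (320,170) and (313,264), the yellow look-alike at (419,279), and the loupe at (232,203). The top view shows the plate set aside flat and all three nests empty. Now I'll measure the blocks.

```bash
cat >> h.py <<'E'
def discs(p,name,st,z,amin=300,roi=None):
    hsv=cv2.cvtColor(p,cv2.COLOR_RGB2HSV); m=((hsv[...,2]>140)&(hsv[...,1]<45)).astype(np.uint8)
    cs,_=cv2.findContours(m,cv2.RETR_EXTERNAL,cv2.CHAIN_APPROX_NONE); out=[]
    for c in cs:
        A=cv2.contourArea(c)
        if A<amin or len(c)<10: continue
        (x,y),(a,b),t=cv2.fitEllipse(c)
        if A/(np.pi*a*b/4)>0.93 and min(a,b)/max(a,b)>0.75:
            P=onplane(name,c.reshape(-1,2),z,st); (cx,cy),r=cv2.minEnclosingCircle(P[:,:2].astype(np.float32))
            out.append((round(x,1),round(y,1),round(cx,1),round(cy,1),round(2*r,1),P[:,:2].mean(0).round(1).tolist()))
    return out
E
python3 - <<'E'
from h import *
st,p,d=load("w7")
print(discs(p,"wrist",st,12))
for n in ("top0","t7"):
    q=cv2.imread(f"pics/{n}.png")[:,:,::-1]; print(n,discs(q,"top",None,12,200))
im=p[120:300,180:460,::-1]; cv2.imwrite("pics/w7c.png",cv2.resize(im,None,fx=2.8,fy=2.8,interpolation=cv2.INTER_CUBIC))
im=cv2.imread("pics/t7.png")[200:280,180:305]; cv2.imwrite("pics/t7c.png",cv2.resize(im,None,fx=6,fy=6,interpolation=cv2.INTER_CUBIC))
E
```

```text
[(313.3, 264.9, 479.8, -247.0, 57.6, [479.9, -246.8]), (319.9, 170.6, 488.2, -132.8, 60.7, [488.4, -132.4])]
top0 [(388.3, 263.9, 479.7, -249.2, 58.1, [480.2, -248.7]), (346.5, 262.0, 488.4, -134.5, 61.8, [488.4, -134.4]), (315.7, 183.2, 710.1, -57.2, 79.9, [709.5, -55.4])]
t7 [(315.6, 183.2, 710.1, -57.2, 79.9, [709.5, -55.4])]
```

View pics/w7c.png

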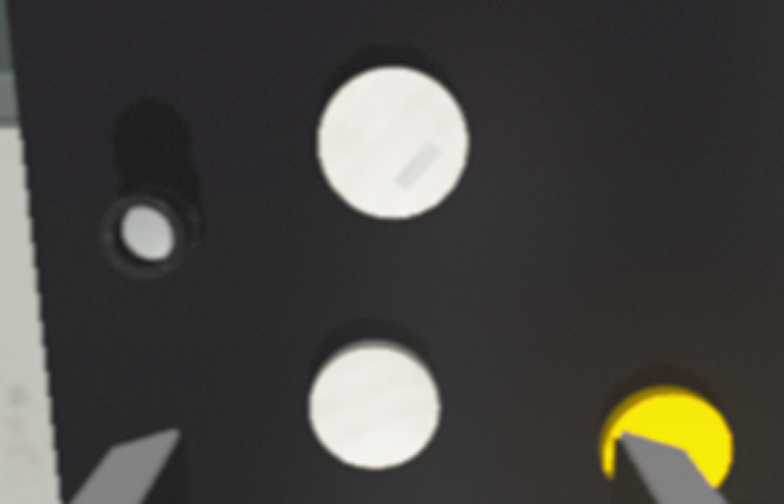

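View pics/t7c.png

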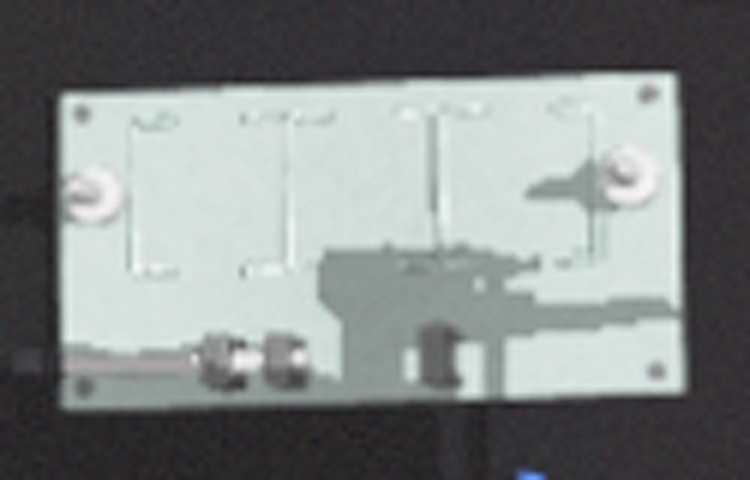

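There are two steel blocks on the bench: block_a (60 mm) at (488,-133) and a 56 mm block at (480,-248). The yellow disc is excluded. I'll take the 56 mm block first.

apply_moves([
  [[-0.5,-3,-3],[0,0,0],90],
  [[-1,-6.8,-7],[0,0,0],90],
  [[-1,-6.8,-12],[0,0,0],90],
  [[-1,-6.8,-17],[0,0,0],90],
  [[-1,-6.8,-20],[0,0,0],90],
  [[-1,-6.8,-22],[0,0,0],90],
  [[-1,-6.8,-23],[0,0,0],90],
  [[-1,-6.8,-23.2],[0,0,0],90],
  [[-1,-6.8,-23.2],[0,0,0],90],
  [[-1,-6.8,-23.2],[0,0,0],90],
], grip_force=30)

```text
clock: 20.55
eef_pos: [480.3, -247.6, 28.7]
eef_rot: [3.141, -0.001, -0.0]
wrist_force: [-0.0, 0.5, 0.4]
finger_gap: 84.5
```

```bash
python3 - <<'E'
from h import *
st,p,d=shot("wrist","w8"); print(st["eef_pos"],st["eef_rot"],st["wrist_force"],st["finger_gap"],st["clock"])
E
```

```text
[ 480.32544846 -247.57876427   28.68645056] [ 3.14095823e+00 -1.02565408e-03 -3.67499317e-05] [-0.01781096  0.53545308  0.3989298 ] 84.53245940671133 20.55
```

View pics/w8.png

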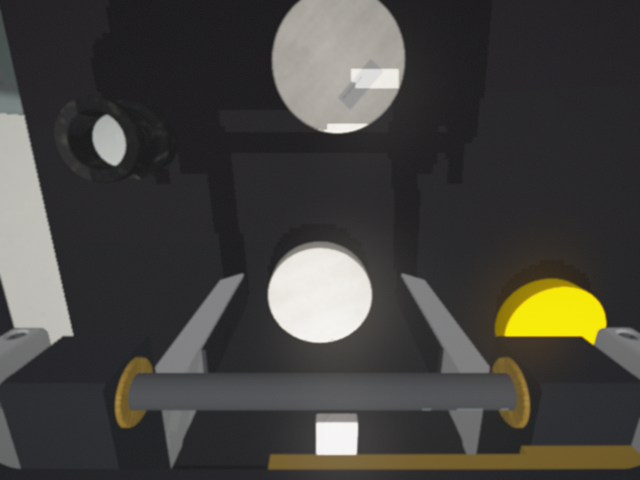

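```bash
python3 - <<'E'
from h import *
st,p,d=load("w8"); print(discs(p,"wrist",st,12))
print(proj("wrist",[[*st["eef_pos"][:2],12]],st))
E
```

```text
[(319.5, 294.4, 479.7, -246.8, 56.5, [479.7, -246.3]), (338.1, 62.5, 488.1, -133.3, 59.1, [488.2, -132.9])]
[[320.77206098 297.67583483]]
```

apply_moves([
  [[0,0,0],[0,0,0],45],
  [[0,0,0],[0,0,0],45],
  [[0,0,0],[0,0,0],45],
  [[0,0,0],[0,0,0],45],
  [[0,0,0],[0,0,0],45],
  [[0,0,0],[0,0,0],45],
  [[0,0,1],[0,0,0],45],
  [[0,0,3],[0,0,0],45],
  [[0,0,6],[0,0,0],45],
  [[0,0,10],[0,0,0],45],
])

```text
clock: 21.85
eef_pos: [479.6, -247.1, 128.8]
eef_rot: [-3.141, 0.001, 0.0]
wrist_force: [-0.1, -0.8, -1.7]
finger_gap: 55.0
```

apply_moves([
  [[0.5,2,2],[0,0,0],45],
  [[1.5,5,3.2],[0,0,0],45],
  [[2.7,9,3.2],[0,0,0],45],
  [[4,13,3.2],[0,0,0],45],
  [[5.2,17,3.2],[0,0,0],45],
  [[6.4,21,3.2],[0,0,0],45],
  [[7.6,25,3.2],[0,0,0],45],
  [[9,29,3.2],[0,0,0],45],
  [[10,33.2,3.2],[0,0,0],45],
  [[10,33.2,3.2],[0,0,0],45],
])

```text
clock: 23.1
eef_pos: [580.0, 87.0, 160.2]
eef_rot: [-3.141, -0.0, 0.003]
wrist_force: [0.3, 0.1, -2.3]
finger_gap: 55.2
```

```bash
python3 - <<'E'
from h import *
st,p,d=shot("wrist","w9"); print(st["eef_pos"],st["eef_rot"],st["wrist_force"],st["finger_gap"],st["clock"])
E
```

```text
[580.03827033  87.02050168 160.1552482 ] [-3.14132350e+00 -2.03538456e-05  3.12449247e-03] [ 0.27789033  0.06867572 -2.34364329] 55.227354331861704 23.1
```

View pics/w9.png

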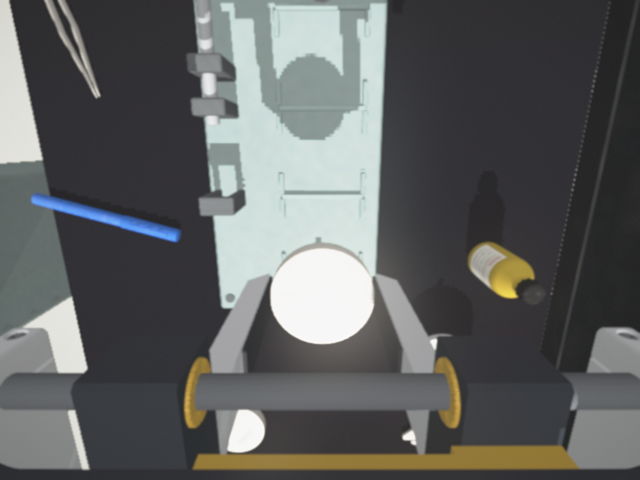

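```bash
python3 - <<'E'
from h import *
st,p,d=load("w9")
c=p[0:310,190:400,::-1]; cv2.imwrite("pics/w9c.png",cv2.resize(c,None,fx=1.9*1.3,fy=1.9,interpolation=cv2.INTER_CUBIC))
for a in [(322,7),(322,107),(322,193)]: print(onplane("wrist",[a],15,st)[0].round(1))
for v in (193,107,250): 
  print(v,onplane("wrist",[(281,v),(363,v)],15,st)[:,:2].round(1).tolist())
print("base edges",onplane("wrist",[(211,160),(380.5,160),(378,230)],12,st)[:,:2].round(1).tolist())
E
```

```text
[580.2 264.9  15. ]
[580.4 194.2  15. ]
[580.6 124.5  15. ]
193 [[545.2, 124.4], [616.0, 124.6]]
107 [[547.2, 194.1], [613.5, 194.3]]
250 [[543.7, 72.7], [617.9, 72.9]]
base edges [[486.1, 151.9], [630.3, 152.3], [631.1, 90.9]]
```

View pics/w9c.png

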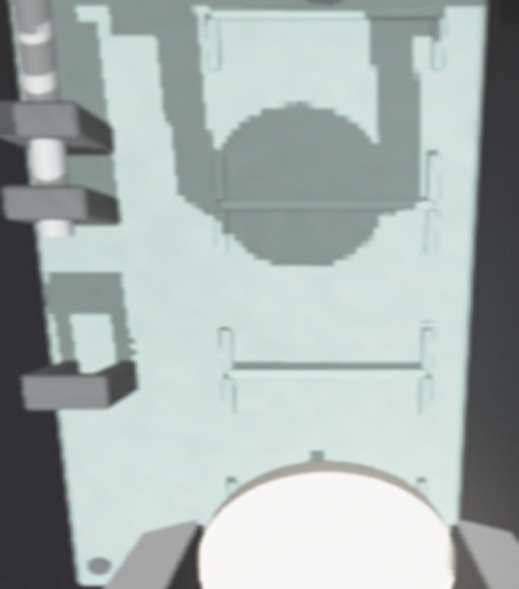

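Carrier origin is at about (580.4,158) from the lips, back edge and separators. I'll lower the block into nest_2 at (580.7,85.8).

apply_moves([
  [[0.07,0,0],[0,0,0],45],
  [[0.07,0,-3],[0,0,0],45],
  [[0.07,0,-6],[0,0,0],45],
  [[0.07,0,-8],[0,0,0],45],
  [[0.07,0,-10],[0,0,0],45],
  [[0.07,0,-11],[0,0,0],45],
  [[0.07,0,-11.5],[0,0,0],45],
  [[0.07,0,-11.8],[0,0,0],45],
  [[0.07,0,-12],[0,0,0],45],
  [[0.07,0,-12],[0,0,0],45],
])

```text
clock: 24.4
eef_pos: [580.8, 84.6, 40.2]
eef_rot: [-3.142, -0.0, 0.0]
wrist_force: [0.6, 1.2, -2.2]
finger_gap: 55.3
```

```bash
python3 - <<'E'
from h import *
st,p,d=shot("wrist","w10"); print(st["eef_pos"],st["eef_rot"],st["wrist_force"],st["finger_gap"],st["clock"])
E
```

```text
[580.78761039  84.62757491  40.16296274] [-3.14156166e+00 -3.04773638e-04  2.12513160e-05] [ 0.55420866  1.24151588 -2.2025768 ] 55.32186333739766 24.4
```

View pics/w10.png

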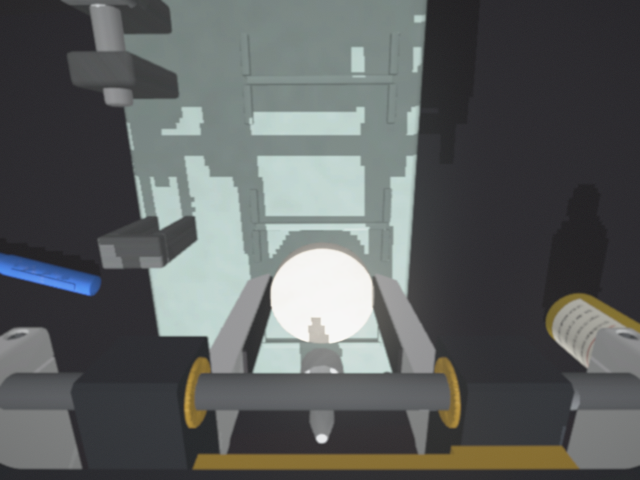

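```bash
python3 - <<'E'
from h import *
st,p,d=load("w10")
print(onplane("wrist",[(320,221),(320,342),(256,221),(387,221),(244,80),(395,80)],15,st).round(1).tolist())
print(discs(p,"wrist",st,24))
E
```

```text
[[580.4, 124.9, 15.0], [580.3, 52.1, 15.0], [546.5, 125.0, 15.0], [615.8, 124.9, 15.0], [544.4, 193.6, 15.0], [616.1, 193.6, 15.0]]
[]
```

```bash
python3 - <<'E'
from h import *
st,p,d=load("w10")
print(onplane("wrist",[(321.8,248),(321.8,342.5),(270.5,296),(373.5,296)],24,st).round(1).tolist())
c=p[200:420,200:440,::-1]; cv2.imwrite("pics/w10c.png",cv2.resize(c,None,fx=2.5,fy=2.5,interpolation=cv2.INTER_CUBIC))
E
```

```text
[[581.3, 112.8, 24.0], [581.3, 57.5, 24.0], [553.9, 85.9, 24.0], [609.0, 85.9, 24.0]]
```

View pics/w10c.png

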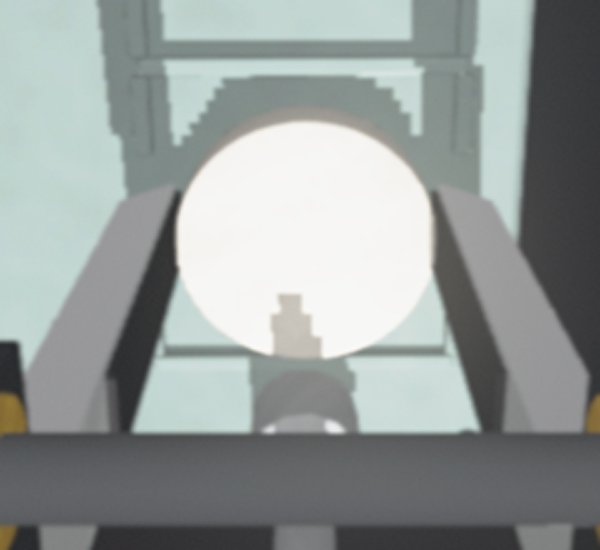

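Calculating with the lip's top face gives nest_2 at y 86, and the block is at 85, so it is well inside. I'll lower the last half millimetre and release.

apply_moves([
  [[0,0.05,-0.03],[0,0,0],45],
  [[0,0.1,-0.06],[0,0,0],45],
  [[0,0.1,-0.06],[0,0,0],55],
  [[0,0.1,-0.06],[0,0,0],68],
  [[0,0.1,-0.06],[0,0,0],70],
  [[0,0.1,-0.06],[0,0,0],70],
  [[0,0.1,1],[0,0,0],70],
  [[0,0.1,4],[0,0,0],80],
  [[0,0.1,8],[0,0,0],90],
  [[0,0.1,12],[0,0,0],90],
])

```text
clock: 25.7
eef_pos: [580.6, 85.6, 162.0]
eef_rot: [-3.141, -0.0, -0.0]
wrist_force: [1.0, 0.4, 0.1]
finger_gap: 84.5
```

```bash
python3 - <<'E'
from h import *
st,p,d=shot("wrist","w11"); print(st["eef_pos"],st["eef_rot"],st["wrist_force"],st["finger_gap"],st["clock"])
st,p,d=shot("top","t11")
im=p[150:330,120:560,::-1]; cv2.imwrite("pics/t11c.png",cv2.resize(im,None,fx=1.8,fy=1.8,interpolation=cv2.INTER_CUBIC))
print(discs(p,"top",None,12,200))
E
```

```text
[580.61947263  85.63210464 161.96251055] [-3.14148480e+00 -4.98865952e-04 -3.76804104e-05] [1.04261898 0.41771322 0.13121889] 84.45763228123349 25.7
[(346.5, 262.0, 488.4, -134.5, 61.8, [488.4, -134.4]), (315.6, 183.2, 710.1, -57.2, 79.9, [709.5, -55.4])]
```

View pics/w11.png

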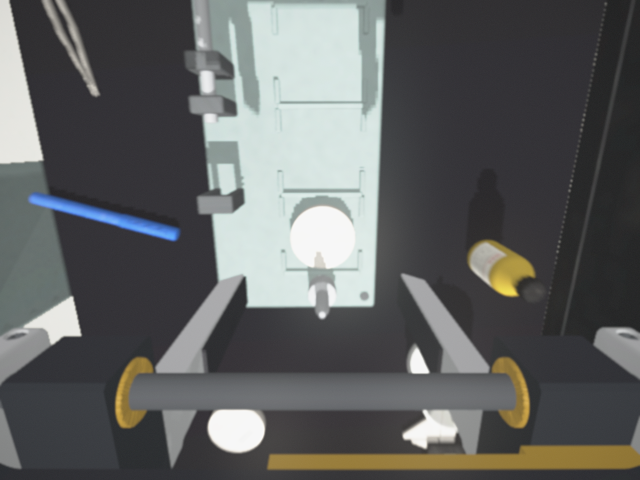

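View pics/t11c.png

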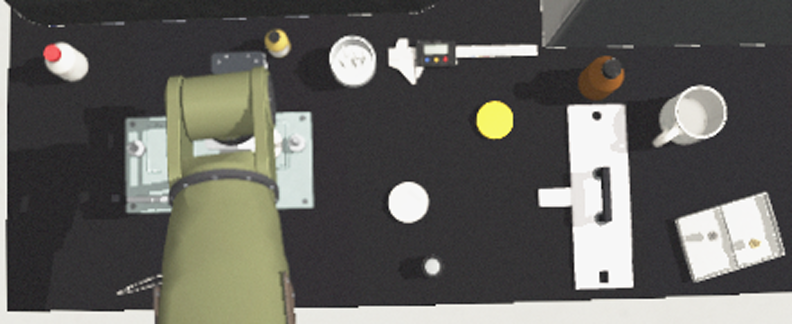

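The block lies flat inside nest_2, seen at (322,236), and block_a has not moved at (347,262) in the top view. I'll fetch block_a.

apply_moves([
  [[-1.5,-3.5,0],[0,0,0],95],
  [[-3,-7.5,0],[0,0,0],95],
  [[-5,-12,0],[0,0,0],95],
  [[-7,-16.5,0],[0,0,0],95],
  [[-8.5,-20,0],[0,0,0],95],
  [[-9.25,-21.9,-2],[0,0,0],95],
  [[-9.25,-21.9,-5],[0,0,0],95],
  [[-9.25,-21.9,-8],[0,0,0],95],
  [[-9.25,-21.9,-9],[0,0,0],95],
  [[-9.25,-21.9,-9],[0,0,0],95],
])

```text
clock: 27.05
eef_pos: [488.1, -133.3, 70.0]
eef_rot: [-3.141, 0.001, 0.0]
wrist_force: [0.2, 1.2, -0.3]
finger_gap: 89.3
```

```bash
python3 - <<'E'
from h import *
st,p,d=shot("wrist","w12"); print(st["eef_pos"],st["eef_rot"],st["wrist_force"],st["finger_gap"],st["clock"])
print(discs(p,"wrist",st,11))
E
```

```text
[ 488.1434979  -133.30960536   69.97423255] [-3.14137046e+00  6.50780320e-04  1.26308996e-04] [ 0.20125284  1.24350269 -0.26615934] 89.33972838108443 27.05
[(321.4, 265.9, 488.4, -131.8, 62.4, [488.4, -131.6])]
```

View pics/w12.png

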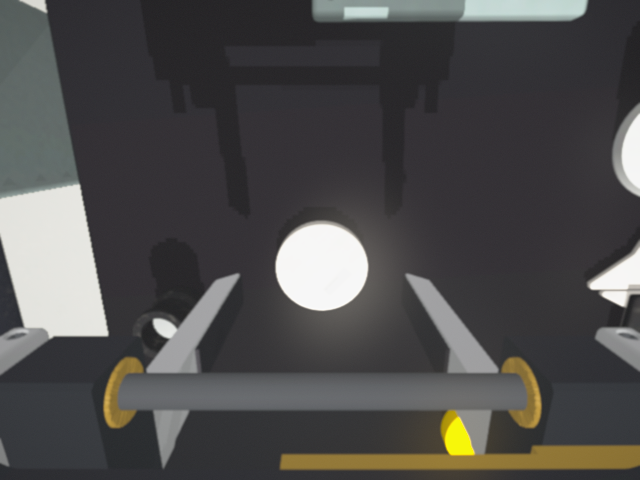

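apply_moves([
  [[0,0.08,-1.5],[0,0,0],95],
  [[0,0.08,-3],[0,0,0],95],
  [[0,0.08,-4],[0,0,0],95],
  [[0,0.08,-4.25],[0,0,0],95],
  [[0,0.08,-4.25],[0,0,0],60],
  [[0,0.08,-4.25],[0,0,0],50],
  [[0,0.08,-4.25],[0,0,0],50],
  [[0,0.08,-4.25],[0,0,0],50],
  [[0,0.08,-4.25],[0,0,0],50],
  [[0,0.08,-4.25],[0,0,0],50],
])

```text
clock: 28.35
eef_pos: [488.3, -132.6, 27.7]
eef_rot: [3.141, -0.0, -0.0]
wrist_force: [-1.7, 0.2, 5.2]
finger_gap: 59.2
```

apply_moves([
  [[0,0,0],[0,0,0],50],
  [[0,0,1],[0,0,0],50],
  [[0,0,4],[0,0,0],50],
  [[0,0,8],[0,0,0],50],
  [[0.5,1.5,12],[0,0,0],50],
  [[2,5,13.2],[0,0,0],50],
  [[3.5,9,13.2],[0,0,0],50],
  [[5,13,13.2],[0,0,0],50],
  [[6.5,17,13.2],[0,0,0],50],
  [[7.7,21,13.2],[0,0,0],50],
])

```text
clock: 29.6
eef_pos: [565.4, 78.8, 159.7]
eef_rot: [3.142, 0.0, -0.0]
wrist_force: [-0.8, 0.0, -2.6]
finger_gap: 59.1
```

apply_moves([
  [[0.8,4,0],[0,0,0],50],
  [[1.5,8.05,0],[0,0,0],50],
  [[1.52,8.05,-2],[0,0,0],50],
  [[1.52,8.05,-5],[0,0,0],50],
  [[1.52,8.05,-7.5],[0,0,0],50],
  [[1.52,8.05,-9.5],[0,0,0],50],
  [[1.52,8.05,-11],[0,0,0],50],
  [[1.52,8.05,-11.5],[0,0,0],50],
  [[1.52,8.05,-11.6],[0,0,0],50],
  [[1.52,8.05,-11.6],[0,0,0],50],
])

```text
clock: 30.85
eef_pos: [580.7, 158.0, 44.1]
eef_rot: [-3.141, -0.001, -0.0]
wrist_force: [0.3, -0.2, -2.0]
finger_gap: 58.7
```

```bash
python3 - <<'E'
from h import *
st,p,d=shot("wrist","w13"); print(st["eef_pos"],st["eef_rot"],st["wrist_force"],st["finger_gap"],st["clock"])
c=p[180:420,180:460,::-1]; cv2.imwrite("pics/w13c.png",cv2.resize(c,None,fx=2.5,fy=2.5,interpolation=cv2.INTER_CUBIC))
E
```

```text
[580.74373836 157.98144344  44.11004089] [-3.14137290e+00 -1.00312934e-03 -3.67920010e-05] [ 0.34482716 -0.22197258 -2.03233877] 58.699187562839484 30.85
```

View pics/w13c.png

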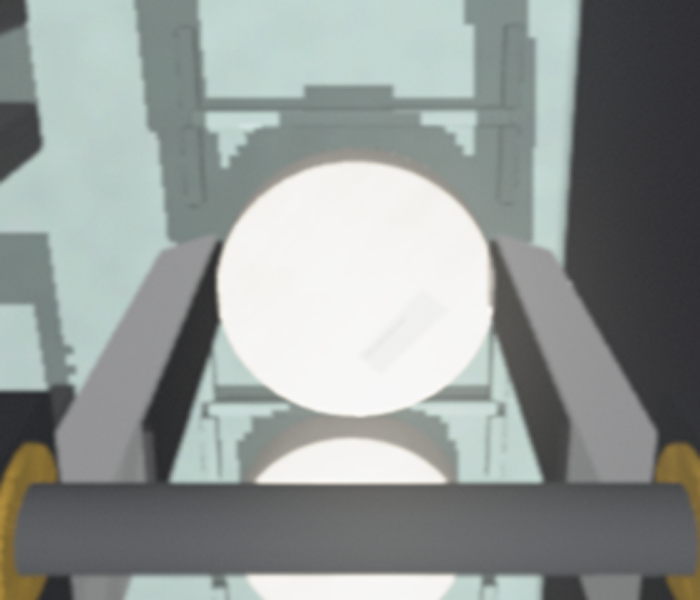

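```bash
python3 - <<'E'
from h import *
st,p,d=load("w13")
f=lambda x,y:(180+x/2.5,180+y/2.5)
for n,pts,z in (("sep",[(350,116),(350,409)],15),("lip corners upper (inner L,R) y190",[(201,190),(502,190)],15),("lower",[(208,409),(501,409)],15),("block",[(217,285),(494,285),(355,160),(355,415)],28)):
    print(n,onplane("wrist",[f(*a) for a in pts],z,st)[:,:2].round(1).tolist())
E
```

```text
sep [[580.3, 194.4], [580.2, 121.9]]
lip corners upper (inner L,R) y190 [[547.1, 177.4], [614.2, 177.4]]
lower [[546.1, 121.9], [616.5, 121.8]]
block [[551.9, 160.4], [611.1, 160.4], [581.4, 188.3], [581.4, 128.7]]
```

The block is centred over nest_1 within a millimetre. I'll lower it and release.

apply_moves([
  [[-0.05,0,-0.1],[0,0,0],50],
  [[-0.05,0,-0.25],[0,0,0],50],
  [[-0.05,0,-0.35],[0,0,0],50],
  [[-0.05,0,-0.4],[0,0,0],50],
  [[-0.05,0,-0.43],[0,0,0],50],
  [[-0.05,0,-0.43],[0,0,0],50],
  [[-0.05,0,-0.43],[0,0,0],65],
  [[-0.05,0,-0.43],[0,0,0],75],
  [[-0.05,0,-0.43],[0,0,0],75],
  [[-0.05,0,-0.43],[0,0,0],75],
])

```text
clock: 32.15
eef_pos: [579.9, 157.9, 39.1]
eef_rot: [-3.142, -0.0, 0.0]
wrist_force: [0.1, 0.2, 1.1]
finger_gap: 70.5
```

apply_moves([
  [[0,0,1],[0,0,0],75],
  [[0,0,4],[0,0,0],75],
  [[0,0,8],[0,0,0],80],
  [[0,0,12],[0,0,0],80],
  [[0,0,16],[0,0,0],80],
  [[0,-2,20],[0,0,0],80],
  [[0,-4,20],[0,0,0],80],
  [[0,-4,20],[0,0,0],80],
  [[0,-4,20],[0,0,0],80],
  [[0,-4,20],[0,0,0],80],
])

```text
clock: 33.4
eef_pos: [579.7, 118.5, 238.3]
eef_rot: [3.142, 0.001, 0.001]
wrist_force: [0.2, 0.2, -0.1]
finger_gap: 75.3
```

```bash
python3 - <<'E'
from h import *
st,p,d=shot("wrist","w14"); print(st["eef_pos"],st["eef_rot"],st["wrist_force"],st["finger_gap"],st["clock"])
c=p[0:340,150:480,::-1]; cv2.imwrite("pics/w14c.png",cv2.resize(c,None,fx=1.75,fy=1.75,interpolation=cv2.INTER_CUBIC))
print(discs(p,"wrist",st,24))
for v,u in [(int(b),int(a)) for a,b,*_ in discs(p,"wrist",st,24)]:
    for du,dv in ((0,0),(-8,0),(8,0),(0,-8),(0,8)):
        o,r,_=rays("wrist",[(u+du,v+dv)],st); print((o+r[0]*d[v+dv,u+du]).round(1),end=" ")
    print()
E
```

```text
[579.65705464 118.46388529 238.28618054] [3.14150653e+00 1.43562140e-03 5.44106215e-04] [ 0.23417266  0.20564746 -0.12988044] 75.26672942045403 33.4
[]
```

View pics/w14c.png

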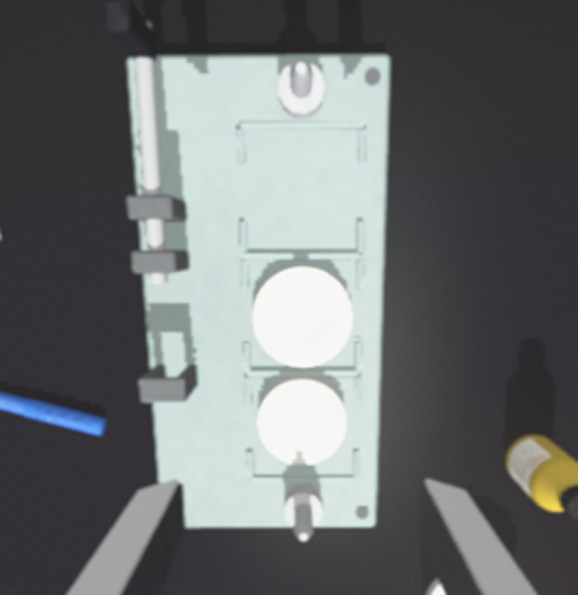

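Both blocks lie in separate nests, at crop (302,317) and (302,420). I'll check flatness by depth, and the pin tips.

```bash
python3 - <<'E'
from h import *
st,p,d=load("w14")
f=lambda x,y:(150+x/1.75,y/1.75)
for n,pts in dict(a=[(302,317),(265,317),(340,317),(302,280),(302,355)],b=[(302,420),(268,420),(336,420),(302,390),(302,450)],deck=[(300,180),(215,300)]).items():
    out=[]
    for x,y in pts:
        u,v=map(int,f(x,y)); o,r,_=rays("wrist",[(u,v)],st); out.append(round(float((o+r[0]*d[v,u])[2]),1))
    print(n,out)
print("pins",onplane("wrist",[f(300.5,67),f(303,536)],66,st).round(1).tolist())
print("a",onplane("wrist",[f(252,317),f(353,317),f(302,266),f(302,367)],23,st)[:,:2].round(1).tolist())
print("b",onplane("wrist",[f(257,421),f(347,421),f(302,378),f(302,465)],24,st)[:,:2].round(1).tolist())
E
```

```text
a [24.1, 21.9, 23.1, 23.6, 23.4]
b [23.9, 24.0, 22.5, 24.1, 24.2]
deck [11.7, 11.6]
pins [[579.8, 282.0, 66.0], [581.3, 34.3, 66.0]]
a [[550.4, 158.0], [611.4, 158.1], [580.6, 187.9], [580.6, 127.4]]
b [[552.3, 92.9], [609.1, 93.0], [580.7, 120.7], [580.7, 63.4]]
```

```bash
python3 - <<'E'
from h import *
st,p,d=load("w14")
f=lambda x,y:(150+x/1.75,y/1.75)
print("lips z15",onplane("wrist",[f(302,375),f(302,474),f(302,252),f(302,125)],15,st)[:,:2].round(1).tolist())
hsv=cv2.cvtColor(p,cv2.COLOR_RGB2HSV)
for x,y in ((302,420),(302,317),(300,180)): 
    u,v=map(int,f(x,y)); print(p[v,u],hsv[v,u])
c=p[140:300,270:380,::-1]; cv2.imwrite("pics/w14d.png",cv2.resize(c,None,fx=4,fy=4,interpolation=cv2.INTER_CUBIC))
E
```

```text
lips z15 [[580.7, 120.7], [580.7, 53.7], [580.6, 195.8], [580.5, 265.4]]
[247 247 246] [ 30   1 247]
[247 247 246] [ 30   1 247]
[213 227 223] [ 81  16 227]
```

View pics/w14d.png

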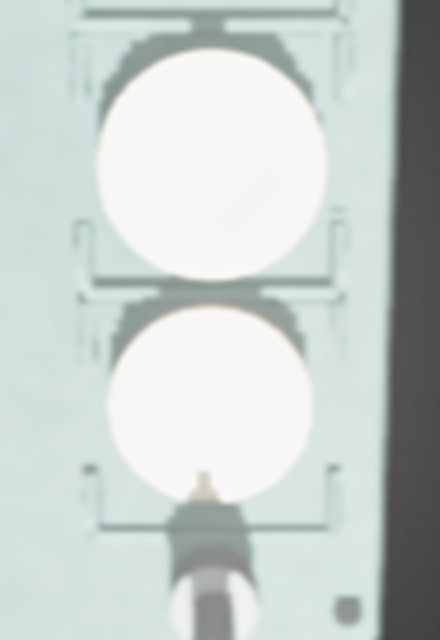

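```bash
python3 - <<'E'
from h import *
st,p,d=load("w14")
for n,(cu,cv_),rad in (("a",(270+212/4,140+165/4),24),("b",(270+210/4,140+395/4),20)):
    vv,uu=np.mgrid[int(cv_-rad):int(cv_+rad)+1,int(cu-rad):int(cu+rad)+1]; k=((uu-cu)**2+(vv-cv_)**2<rad**2)&(p[vv,uu].min(2)>235)
    uv=np.c_[uu[k],vv[k]]; o,r,_=rays("wrist",uv,st); P=o+r*d[uv[:,1],uv[:,0]][:,None]
    A=np.c_[P[:,:2]-P[:,:2].mean(0),np.ones(len(P))]; c=np.linalg.lstsq(A,P[:,2],rcond=None)[0]; print(n,len(P),"slope deg",np.degrees(c[:2]).round(2),"z",c[2].round(2),P[:,:2].mean(0).round(1))
st,p,d=load("w11")
hsv=cv2.cvtColor(p,cv2.COLOR_RGB2HSV)
m=(p.min(2)>240).astype(np.uint8); n,l,s,ce=cv2.connectedComponentsWithStats(m)
for k in range(1,n):
    if s[k,4]>800: print(s[k],ce[k],onplane("wrist",[(ce[k][0],s[k,1]),(ce[k][0],s[k,1]+s[k,3]),ce[k]],24,st)[:,:2].round(1).tolist())
E
```

```text
a 1804 slope deg [-0.13 12.15] z 23.61 [581.1 157.8]
b 1252 slope deg [ 0.07 42.99] z 25.02 [580.6  95.3]
[ 291  207   64   61 2928] [322.49829235 236.18271858] [[581.8, 112.2], [581.8, 56.7], [581.8, 86.3]]
[ 209  411   55   39 1751] [236.17532838 429.12678469] [[493.7, -99.0], [490.2, -149.3], [492.1, -121.9]]
```

```bash
python3 - <<'E'
from h import *
st,p,d=load("w14")
u=322
for v in range(150,275,4):
    o,r,_=rays("wrist",[(u,v),(u-10,v)],st); print(v,p[v,u],(o+r[0]*d[v,u]).round(1),(o+r[1]*d[v,u-10]).round(1))
E
```

```text
150 [142 156 152] [580.  189.6  10.8] [569.4 189.6  12.7]
154 [247 247 246] [580.  185.9  23.2] [569.6 185.9  22.5]
158 [247 247 246] [580.  181.8  22.1] [569.6 181.9  22.8]
162 [247 247 246] [580.  177.7  21.8] [569.6 177.8  23. ]
166 [247 247 246] [580.  173.6  21.8] [569.6 173.7  23.3]
170 [247 247 246] [580.  169.6  23.4] [569.5 169.6  23.3]
174 [247 247 246] [580.  165.4  22. ] [569.5 165.3  21.6]
178 [247 247 246] [580.  161.3  23.1] [569.5 161.3  23.1]
182 [247 247 246] [580.  157.1  22.3] [569.4 157.1  23. ]
186 [247 247 247] [580.  152.7  21.5] [569.4 152.8  22. ]
190 [247 247 247] [580.  148.7  23.5] [569.4 148.7  23. ]
194 [247 247 247] [580.  144.7  24.9] [569.3 144.4  22.8]
198 [247 247 247] [580.  139.8  21.2] [569.3 140.1  22.7]
202 [247 247 247] [580.  135.9  23.4] [569.3 135.9  23.5]
206 [247 247 247] [580.  131.5  23.3] [569.3 131.7  24.3]
210 [177 183 176] [580.  125.1  13.1] [568.9 124.7  11. ]
214 [153 162 158] [580.  121.3  16.5] [569.  121.2  15.9]
218 [247 247 246] [580.  118.3  23.4] [569.1 118.   22. ]
222 [247 247 246] [580.  114.   24.1] [569.2 114.3  25.2]
226 [247 247 246] [580.  109.8  25.3] [569.1 109.3  23.2]
230 [247 247 246] [580.  104.9  23.8] [569.1 105.2  24.6]
234 [247 247 246] [580.  100.6  24.6] [569.1 100.4  23.9]
238 [247 247 246] [580.1  95.9  24.1] [569.   96.   24.5]
242 [247 247 246] [580.1  91.4  24.4] [569.   91.2  23.9]
246 [247 247 246] [580.1  86.4  23.2] [568.9  86.6  23.8]
250 [247 247 247] [580.1  82.   23.9] [568.9  81.8  23.4]
254 [247 247 247] [580.1  77.2  23.8] [568.8  76.7  22.2]
258 [232 229 223] [580.1  72.5  23.7] [568.9  73.   25.3]
262 [215 212 202] [580.1  68.   24.5] [568.8  67.4  22.8]
266 [149 161 156] [580.1  58.4  11.6] [568.4  59.1  13.4]
270 [146 158 155] [580.1  53.8  12.5] [568.3  53.1  10.7]
274 [148 160 157] [580.1  49.7  14.9] [568.4  49.6  14.7]
```

Depth profiles show both tops flat, at about 23 and 24 mm. The 56 mm block has shifted about 6 mm inside nest_2, against the lip but still flat and inside it, so that was probably the knock. Next I'll fetch the plate.

apply_moves([
  [[-0.5,-3,0],[0,0,-0.1],50],
  [[-1,-7,0],[0,0,-0.25],50],
  [[-1.8,-12,0],[0,0,-0.42],50],
  [[-2.7,-17,0],[0,0,-0.59],50],
  [[-3.6,-22,0],[0,0,-0.76],50],
  [[-4.5,-27,0],[0,0,-0.93],50],
  [[-5.4,-32,0],[0,0,-1.1],50],
  [[-6.3,-37,0],[0,0,-1.27],50],
  [[-7.2,-42,0],[0,0,-1.42],50],
  [[-8,-47,0],[0,0,-1.57],50],
])

```text
clock: 34.7
eef_pos: [499.6, -353.4, 238.9]
eef_rot: [3.141, 0.0, -1.575]
wrist_force: [0.1, 0.9, -0.3]
finger_gap: 47.2
```

apply_moves([
  [[-0.7,-5,0],[0,0,-0.0008],50],
  [[-0.99,-7.73,-2],[0,0,-0.0008],50],
  [[-0.99,-7.73,-5],[0,0,-0.0008],50],
  [[-0.99,-7.73,-8],[0,0,-0.0008],50],
  [[-0.99,-7.73,-10],[0,0,-0.0008],50],
  [[-0.99,-7.73,-10],[0,0,-0.0008],50],
  [[-0.99,-7.73,-10],[0,0,-0.0008],50],
  [[-0.99,-7.73,-10],[0,0,-0.0008],50],
  [[-0.99,-7.73,-10],[0,0,-0.0008],50],
  [[-0.99,-7.73,-10],[0,0,-0.0008],50],
])

```text
clock: 35.95
eef_pos: [490.1, -429.4, 139.5]
eef_rot: [-3.141, -0.0, -1.571]
wrist_force: [0.3, -0.2, -0.0]
finger_gap: 46.7
```

```bash
python3 - <<'E'
from h import *
st,p,d=shot("wrist","w15"); print(st["eef_pos"],st["eef_rot"],st["wrist_force"],st["finger_gap"],st["clock"])
st,p,d=shot("top","t15")
im=p[150:330,120:560,::-1]; cv2.imwrite("pics/t15c.png",cv2.resize(im,None,fx=1.8,fy=1.8,interpolation=cv2.INTER_CUBIC))
E
```

```text
[ 490.06521844 -429.43666259  139.47351643] [-3.14128332e+00 -3.19038407e-04 -1.57079219e+00] [ 0.31801148 -0.16251355 -0.04346581] 46.74886258765415 35.95
```

View pics/w15.png

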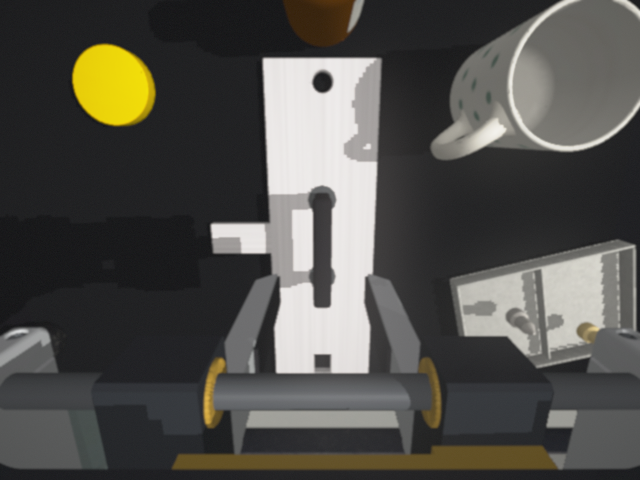

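View pics/t15c.png

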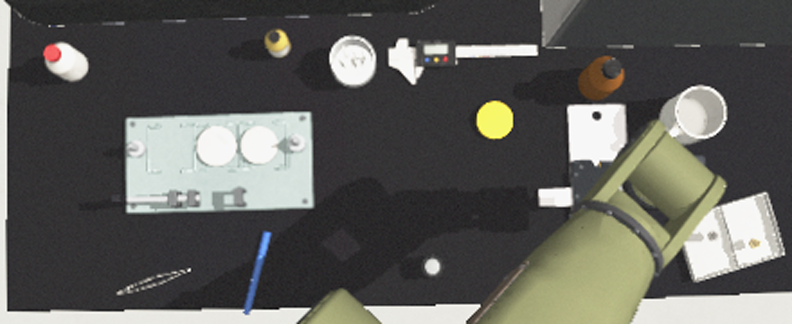

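The top view shows both blocks in nests and no others on the bench. The fingers straddle the bar in the wrist view, with the bar at (322,190–305). Down and grip.

apply_moves([
  [[0,0,-3],[0,0,0],50],
  [[0,0,-6],[0,0,0],50],
  [[0,0,-7.8],[0,0,0],50],
  [[0,0,-8.37],[0,0,0],50],
  [[0,0,-8.37],[0,0,0],50],
  [[0,0,-8.37],[0,0,0],15],
  [[0,0,-8.37],[0,0,0],5],
  [[0,0,-8.37],[0,0,0],5],
  [[0,0,-8.37],[0,0,0],5],
  [[0,0,-8.37],[0,0,0],5],
], grip_force=40)

```text
clock: 37.3
eef_pos: [490.0, -429.4, 55.7]
eef_rot: [-3.141, -0.0, -1.571]
wrist_force: [0.0, 0.2, 3.2]
finger_gap: 13.8
```

apply_moves([
  [[0,0,0],[0,0,0],5],
  [[0,0,0],[0,0,0],5],
  [[0,0,0.3],[0,0,0],5],
  [[0,0,1],[0,0,0],5],
  [[0,0,3],[0,0,0],5],
  [[0,0,6],[0,0,0],5],
  [[0,0,9],[0,0,0],5],
  [[0,0,12],[0,0,0],5],
  [[0,0,15],[0,0,0],5],
  [[0,0,18],[0,0,0],5],
])

```text
clock: 38.55
eef_pos: [489.8, -429.3, 237.9]
eef_rot: [-3.141, -0.001, -1.571]
wrist_force: [0.5, 0.4, -6.1]
finger_gap: 13.5
```

```bash
python3 - <<'E'
from h import *
st,p,d=shot("wrist","w16"); print(st["eef_pos"],st["eef_rot"],st["wrist_force"],st["moment"],st["finger_gap"],st["clock"])
E
```

```text
[ 489.84686366 -429.26554924  237.8951795 ] [-3.14085322e+00 -7.61240552e-04 -1.57081102e+00] [ 0.53060565  0.37201506 -6.11337673] [0.01654757 0.16022568 0.01718653] 13.455335907397963 38.55
```

View pics/w16.png

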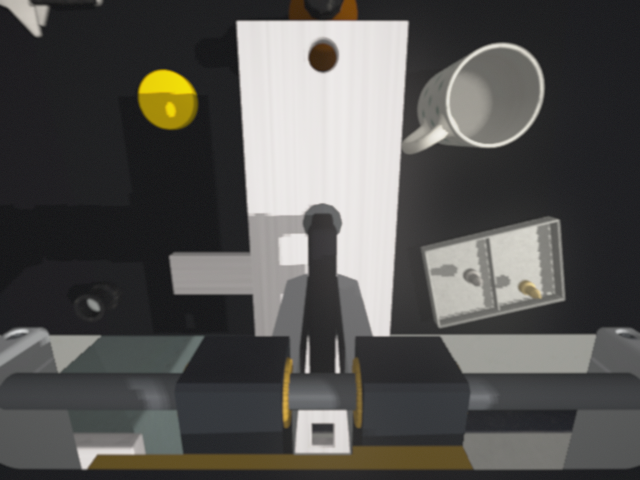

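The plate sits in the gripper exactly as before: edges 238–407, and hole at (322,56) against (322,55) earlier. I'll carry it back.

apply_moves([
  [[0.2,1,0],[0,0,0.03],5],
  [[0.5,3,0],[0,0,0.09],5],
  [[0.9,6,0],[0,0,0.17],5],
  [[1.4,9,0],[0,0,0.25],5],
  [[1.9,12,0],[0,0,0.33],5],
  [[2.4,15,0],[0,0,0.41],5],
  [[2.9,18,0],[0,0,0.49],5],
  [[3.4,21,0],[0,0,0.57],5],
  [[3.9,24,0],[0,0,0.65],5],
  [[4.4,27,0],[0,0,0.73],5],
])

```text
clock: 39.85
eef_pos: [533.4, -156.9, 234.3]
eef_rot: [3.141, 0.002, -0.835]
wrist_force: [0.7, -0.3, -6.7]
finger_gap: 13.7
```

apply_moves([
  [[0.5,3,0],[0,0,0.08],5],
  [[1,6,0],[0,0,0.16],5],
  [[1.5,9,0],[0,0,0.24],5],
  [[2,12,0],[0,0,0.32],5],
  [[2.5,15,0],[0,0,0.4],5],
  [[3,18,0],[0,0,0.48],5],
  [[3.5,21,0],[0,0,0.57],5],
  [[4,24.5,0],[0,0,0.66],5],
  [[4.4,28,0],[0,0,0.75],5],
  [[4.5,30,0],[0,0,0.82],5],
])

```text
clock: 41.1
eef_pos: [577.9, 142.8, 234.3]
eef_rot: [3.141, 0.002, -0.014]
wrist_force: [-0.0, -0.5, -6.1]
finger_gap: 13.7
```

apply_moves([
  [[0.1,1.3,0],[0,0,0.0248],5],
  [[0.1,1.7,0],[0,0,0.0248],5],
  [[0.1,1.7,-1],[0,0,0.0248],5],
  [[0.1,1.7,-3],[0,0,0.0248],5],
  [[0.1,1.7,-5],[0,0,0.0248],5],
  [[0.1,1.7,-7],[0,0,0.0248],5],
  [[0.1,1.7,-8.5],[0,0,0.0248],5],
  [[0.1,1.7,-9.5],[0,0,0.0248],5],
  [[0.1,1.7,-10],[0,0,0.0248],5],
  [[0.1,1.7,-10],[0,0,0.0248],5],
])

```text
clock: 42.35
eef_pos: [580.1, 157.6, 135.5]
eef_rot: [3.142, -0.0, 0.004]
wrist_force: [0.3, 1.0, -5.9]
finger_gap: 13.7
```

```bash
python3 - <<'E'
from h import *
st,p,d=shot("wrist","w17"); print(st["eef_pos"],st["eef_rot"],st["wrist_force"],st["moment"],st["finger_gap"],st["clock"])
c=p[0:340,150:480,::-1]; cv2.imwrite("pics/w17c.png",cv2.resize(c,None,fx=1.75,fy=1.75,interpolation=cv2.INTER_CUBIC))
E
```

```text
[580.05984326 157.57035592 135.50829533] [ 3.14157028e+00 -1.19966557e-04  3.93303014e-03] [ 0.26724406  1.00745342 -5.85431648] [-0.09236603  0.07097447 -0.01102315] 13.707048178687675 42.35
```

View pics/w17.png

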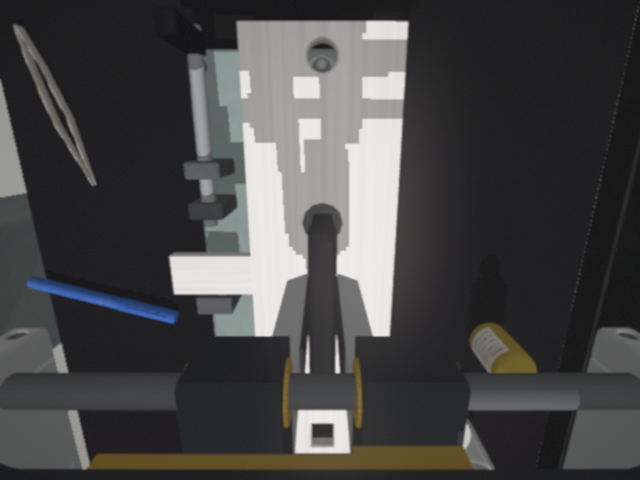

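The left pin shows through the hole at (322,58). I'll lower the plate over the pins slowly.

apply_moves([
  [[0,0,-0.4],[0,0,0],5],
  [[0,0,-0.8],[0,0,0],5],
  [[0,0,-1.2],[0,0,0],5],
  [[0,0,-1.6],[0,0,0],5],
  [[0,0,-2],[0,0,0],5],
  [[0,0,-2.3],[0,0,0],5],
  [[0,0,-2.6],[0,0,0],5],
  [[0,0,-2.8],[0,0,0],5],
  [[0,0,-3],[0,0,0],5],
  [[0,0,-3],[0,0,0],5],
])

```text
clock: 43.65
eef_pos: [580.0, 157.6, 105.3]
eef_rot: [3.142, 0.0, 0.004]
wrist_force: [0.4, -1.3, -6.3]
finger_gap: 13.5
```

apply_moves([
  [[0,0,-0.3],[0,0,0],5],
  [[0,0,-0.6],[0,0,0],5],
  [[0,0,-0.9],[0,0,0],5],
  [[0,0,-1.2],[0,0,0],5],
  [[0,0,-1.4],[0,0,0],5],
  [[0,0,-1.6],[0,0,0],5],
  [[0,0,-1.75],[0,0,0],5],
  [[0,0,-1.85],[0,0,0],5],
  [[0,0,-1.9],[0,0,0],5],
  [[0,0,-1.9],[0,0,0],5],
])

```text
clock: 44.9
eef_pos: [580.0, 157.6, 86.5]
eef_rot: [-3.142, -0.0, 0.004]
wrist_force: [0.2, 0.6, -6.1]
finger_gap: 13.4
```

apply_moves([
  [[0,0,-0.03],[0,0,0],5],
  [[0,0,-0.06],[0,0,0],5],
  [[0,0,-0.09],[0,0,0],5],
  [[0,0,-0.12],[0,0,0],5],
  [[0,0,-0.15],[0,0,0],5],
  [[0,0,-0.15],[0,0,0],5],
  [[0,0,-0.15],[0,0,0],5],
  [[0,0,-0.15],[0,0,0],5],
  [[0,0,-0.15],[0,0,0],5],
  [[0,0,-0.15],[0,0,0],5],
])

```text
clock: 46.15
eef_pos: [580.2, 157.6, 85.6]
eef_rot: [-3.142, -0.001, 0.004]
wrist_force: [-3.9, -1.8, 5.6]
finger_gap: 14.0
```

The plate has seated, with contact at TCP z 85.6, the same as at the start. I'll release, rise and look.

apply_moves([
  [[0,0,0.05],[0,0,0],15],
  [[0,0,0.05],[0,0,0],40],
  [[0,0,0.05],[0,0,0],45],
  [[0,0,0.05],[0,0,0],45],
  [[0,0,1],[0,0,0],45],
  [[0,0,4],[0,0,0],50],
  [[0,0,8],[0,0,0],60],
  [[0,0,12],[0,0,0],60],
  [[0,0,17],[0,0,0],60],
  [[0,0,17],[0,0,0],60],
])

```text
clock: 47.4
eef_pos: [581.0, 157.9, 259.8]
eef_rot: [-3.14, -0.007, 0.004]
wrist_force: [0.1, 0.0, -0.4]
finger_gap: 56.0
```

apply_moves([
  [[-0.5,1,0],[0,0,0.17],60],
  [[-1,2,0],[0,0,0.34],60],
  [[-2,3,0],[0,0,0.51],60],
  [[-3,4,0],[0,0,0.68],60],
  [[-4,5,0],[0,0,0.85],60],
  [[-5,5,0],[0,0,1.02],60],
  [[-6,5,0],[0,0,1.19],60],
  [[-7,5,0],[0,0,1.36],60],
  [[-8,5,0],[0,0,1.5668],60],
  [[-8,5,0],[0,0,1.5668],60],
])

```text
clock: 48.65
eef_pos: [499.6, 207.6, 254.8]
eef_rot: [-3.141, 0.0, 1.571]
wrist_force: [-0.1, 0.2, -0.7]
finger_gap: 56.4
```

```bash
python3 - <<'E'
from h import *
st,p,d=shot("wrist","w18"); print(st["eef_pos"],st["eef_rot"],st["wrist_force"],st["finger_gap"],st["clock"])
rr=[]
for v in range(220,345,6):
    for u in range(170,430,6):
        if p[v,u].min()>215:
            o,r,_=rays("wrist",[(u,v)],st); rr.append(o+r[0]*d[v,u])
rr=np.array(rr); k=abs(rr[:,2]-np.median(rr[:,2]))<4; P=rr[k]; A=np.c_[P[:,:2]-[580,158],np.ones(len(P))]; c=np.linalg.lstsq(A,P[:,2],rcond=None)[0]; print(len(rr),len(P),np.degrees(c[:2]),c[2])
E
```

```text
[499.58568206 207.61988671 254.79582885] [-3.14126393e+00  6.44700919e-05  1.57084929e+00] [-0.12501876  0.2464034  -0.66066032] 56.38719055086066 48.65
356 355 [ 0.02891886 -0.05336592] 37.83950941949822
```

View pics/w18.png

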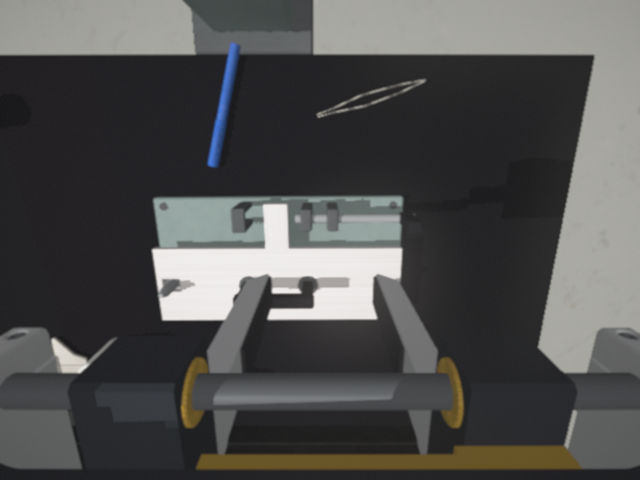

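The plate is home: its top plane is at z 37.8 with tilt below 0.1°, and the tongue lies in the bolt's path at (276,225). The bolt handle is at about (408,215). I'll grip it.

apply_moves([
  [[0,4,-3],[0,0,0],50],
  [[0,8.9,-6],[0,0,0],50],
  [[0,8.9,-10],[0,0,0],50],
  [[0,8.9,-14],[0,0,0],50],
  [[0,8.9,-16],[0,0,0],50],
  [[0,8.9,-16.95],[0,0,0],50],
  [[0,8.9,-16.95],[0,0,0],50],
  [[0,8.9,-16.95],[0,0,0],10],
  [[0,8.9,-16.95],[0,0,0],5],
  [[0,8.9,-16.95],[0,0,0],5],
], grip_force=12)

```text
clock: 49.95
eef_pos: [500.1, 296.7, 85.9]
eef_rot: [3.141, -0.0, 1.571]
wrist_force: [0.3, -0.3, -0.2]
finger_gap: 20.2
```

apply_moves([
  [[0,0,0],[0,0,0],5],
  [[0,0,0],[0,0,0],5],
  [[0,-0.5,0],[0,0,0],5],
  [[0,-1,0],[0,0,0],5],
  [[0,-1.5,0],[0,0,0],5],
  [[0,-2,0],[0,0,0],5],
  [[0,-2.5,0],[0,0,0],5],
  [[0,-3,0],[0,0,0],5],
  [[0,-3.5,0],[0,0,0],5],
  [[0,-3.5,0],[0,0,0],5],
])

```text
clock: 51.2
eef_pos: [500.2, 260.8, 85.6]
eef_rot: [3.141, 0.001, 1.57]
wrist_force: [0.9, -2.4, 6.3]
finger_gap: 13.8
```

apply_moves([
  [[0,-0.4,0],[0,0,0],5],
  [[0,-0.8,0],[0,0,0],5],
  [[0,-1.2,0],[0,0,0],5],
  [[0,-1.6,0],[0,0,0],5],
  [[0,-2,0],[0,0,0],5],
  [[0,-2.3,0],[0,0,0],5],
  [[0,-2.4,0],[0,0,0],5],
  [[0,-2.5,0],[0,0,0],5],
  [[0,-2.55,0],[0,0,0],5],
  [[0,-2.55,0],[0,0,0],5],
])

```text
clock: 52.45
eef_pos: [500.4, 235.9, 85.7]
eef_rot: [3.141, -0.0, 1.571]
wrist_force: [3.4, 1.5, 5.2]
finger_gap: 13.9
```

apply_moves([
  [[0,-0.04,0],[0,0,0],5],
  [[0,-0.08,0],[0,0,0],5],
  [[0,-0.12,0],[0,0,0],5],
  [[0,-0.16,0],[0,0,0],5],
  [[0,-0.2,0],[0,0,0],5],
  [[0,-0.24,0],[0,0,0],5],
  [[0,-0.28,0],[0,0,0],5],
  [[0,-0.3,0],[0,0,0],5],
  [[0,-0.3,0],[0,0,0],5],
  [[0,-0.3,0],[0,0,0],5],
])

```text
clock: 53.7
eef_pos: [500.3, 234.3, 85.7]
eef_rot: [3.14, -0.002, 1.571]
wrist_force: [3.0, 12.9, 2.2]
finger_gap: 13.7
```

The bolt hit its end stop with 13 N reaction after 62.4 mm of travel. I'll release and withdraw.

apply_moves([
  [[0,0,0],[0,0,0],15],
  [[0,0,0],[0,0,0],40],
  [[0,0,0],[0,0,0],40],
  [[0,0,0],[0,0,0],40],
  [[0,0,2],[0,0,0],45],
  [[0,0,6],[0,0,0],50],
  [[0,0,10],[0,0,0],60],
  [[0,0,14],[0,0,0],60],
  [[-1,-3,17],[0,0,0],60],
  [[-2,-5,17],[0,0,0],60],
])

```text
clock: 54.95
eef_pos: [480.2, 182.3, 257.5]
eef_rot: [3.138, -0.001, 1.571]
wrist_force: [-0.2, -0.1, -0.9]
finger_gap: 56.4
```

```bash
python3 - <<'E'
from h import *
st,p,d=shot("wrist","w19"); print(st["eef_pos"],st["eef_rot"],st["wrist_force"],st["finger_gap"],st["clock"])
c=p[170:345,130:450,::-1]; cv2.imwrite("pics/w19c.png",cv2.resize(c,None,fx=2.5,fy=2.5,interpolation=cv2.INTER_CUBIC))
st,p,d=shot("scene","s19")
E
```

```text
[480.19546068 182.32149473 257.51322036] [ 3.13839834e+00 -7.18326670e-04  1.57061886e+00] [-0.20916732 -0.07262879 -0.90173321] 56.39360757029384 54.95
```

View pics/w19c.png

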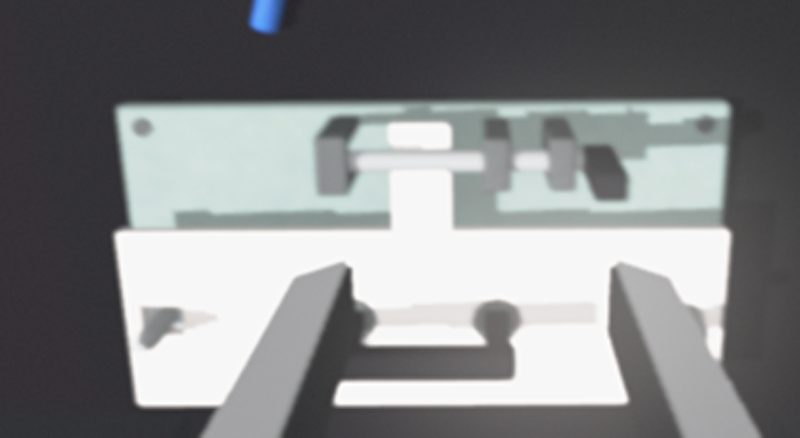

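The bolt rod crosses over the tongue into the keeper. For a last check I'll measure the handle and look at the bench from above with the arm clear.

apply_moves([
  [[-2,4,0],[0,0,0],60],
  [[-4,8,0],[0,0,0],60],
  [[-6,12,0],[0,0,0],60],
  [[-8,16,0],[0,0,0],60],
  [[-11,20,0],[0,0,0],60],
  [[-14,24,0],[0,0,0],60],
  [[-17,28,0],[0,0,0],60],
  [[-20,31,0],[0,0,0],60],
  [[-22,33,0],[0,0,0],60],
  [[-22,33,0],[0,0,0],60],
])

```text
clock: 56.3
eef_pos: [258.5, 514.4, 254.5]
eef_rot: [-3.141, 0.001, 1.573]
wrist_force: [0.4, -0.6, -1.1]
finger_gap: 56.6
```

```bash
python3 - <<'E'
from h import *
st,p,d=load("w19")
f=lambda x,y:(130+x/2.5,170+y/2.5)
P=onplane("wrist",[f(596,173),f(627,172),f(627,199),f(597,199)],89,st); print("bolt handle top",P[:,:2].round(1).tolist(),P.mean(0))
print("tongue front",onplane("wrist",[f(388,123),f(451,123)],38,st)[:,:2].round(1).tolist())
st,p,d=shot("top","t20"); print(st["eef_pos"],st["clock"],st["wrist_force"])
im=p[150:330,120:560,::-1]; cv2.imwrite("pics/t20c.png",cv2.resize(im,None,fx=1.8,fy=1.8,interpolation=cv2.INTER_CUBIC))
E
```

```text
bolt handle top [[493.2, 228.3], [492.8, 240.3], [503.8, 240.8], [503.8, 229.1]] [498.41970741 234.63891357  89.        ]
tongue front [[485.1, 142.9], [485.1, 170.7]]
[258.5020423  514.35782912 254.53680781] 56.3 [ 0.3623936  -0.55998624 -1.05741246]
```

View pics/t20c.png

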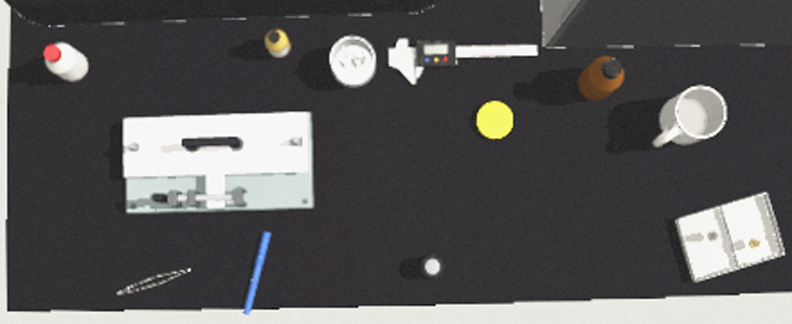

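The plate is home, the bolt is shot with its handle at y 234.6, the bench holds no more steel blocks, and the bystanders have not moved. I'm handing in.

```bash
python3 - <<'E'
from cell import manip
print(manip.sign_off())
E
```

```text
the job is handed in; nothing more can be done
None
```

The job is done and handed in at 56 s, well inside the 210 s limit. I drew the bolt, set the top plate aside, laid both steel blocks in nests, put the plate back on the pins and shot the bolt. Only two steel blocks were on the bench: block_a went into nest_1 and the 56 mm block into nest_2. I left the yellow look-alike alone.

What the last checks showed:
- **Blocks:** the depth profiles had both tops flat, at about 23 and 24 mm. After I released it, the 56 mm block shifted about 6 mm, up against the nest's lip but still flat and inside. I think this was the announced knock, but I did not see it happen. I did not recheck the blocks once the plate was on.
- **Depth check that disagreed:** an automatic plane fit over the block tops gave tilts of 12° and 43°. I put this down to depth outliers and relied on the point-by-point profiles instead.
- **Plate:** it slid freely over the pins and seated at the same height as at the start. Its top plane measured z 37.8 mm, tilted less than 0.1°.
- **Bolt:** it moved 62.4 mm from stop to stop and pushed back with 13 N at the shot end. The camera shows it over the tongue and into the keeper.
- **Bystanders:** the last top view shows them where they were and the arm clear of everything.

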